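Refit the splined belt pulley on the drive spindle

TASK

Take the toothed metal pulley out of its slotted stand and lay it down flat on the bench with its long hub pointing up, letting go of it there. Then take it from above by the hub, set it over the upright spindle of the grey drive unit, and turn it while pressing down until its slots find the spindle's splines and it drops fully home on the collar; let go of it there. Leave the other things on the bench where they are.

Things in the scene. Friction and masses are not known exactly. Their poses are not given: they have to be found in the camera images.
- pulley_centre (a point): bare-metal toothed belt pulley to be fitted, loose, 0.25 kg: disc 80 mm across, 22 mm thick, with a round steel hub 30 mm across standing 48 mm out of one side (first 4 mm: a 38 mm collar). Point on its axis, half-way, 35 mm above the underside. z axis = from underside to hub end. It starts on edge in the stand (z level).
- pulley_hub (a point): point on the pulley's axis in the part of the hub to grip, 50 mm above the underside, 20 mm from the hub end; axes as pulley_centre
- pulley_under (a point): centre of the pulley's underside, axes as pulley_centre. The bore opens here: round hole 18 mm wide, 54 mm deep, with four slots at 90 degrees along the x and y axes (9 mm wide, reaching out to 21.5 mm from the axis) through the 22 mm disc
- stand_slot (a point): fixed black slotted stand, base 74 x 104 mm; point in the middle of the slot's floor, 6 mm above the bench. Slot along its y axis, 25 mm wide; walls 18 mm high above this point, 8 mm thick, 96 mm long. The pulley stands in it, hub along the stand's +x axis (away from the robot, more or less), its axis 40 mm above this point; lift it straight up, 30 mm or more, to clear
- spindle_seat (a point): fixed drive unit: grey box 124 x 124 mm, 45 mm high, a motor 38 mm thick lying along its +x side (to 123 mm from the spindle). Point: centre of the top of the steel collar (52 mm across) under the spindle, 50 mm above the bench, z up; the fitted pulley's underside rests on it. The braked spindle slips only above 0.5 N m
- spindle_nose (a point): top of the upright spindle, 43 mm above spindle_seat. Plain round nose 16 mm across, tip tapered, down to 20 mm above the seat; below that four splines in a cross, 6 mm wide, out to 20 mm from the axis. Their direction is random and NOT given by these axes: the pulley first rests on them, 20 mm too high, and drops somewhere within a 90 degree turn (play about 5 degrees each way)
- hanging_leads (a point): lowest point of two fixed stiff leads that hang down from the shelf at the back; keep the arm and wrist clear of them: pass on the near side (smaller x)
- tape_roll: flat orange tape roll, 60 mm across, 12 mm high; bystander; origin at the middle of its underside
- screwdriver: small screwdriver lying down, 150 mm long, 18 mm high; bystander; origin at the middle of its underside
- jar: small brown jar with white lid, 44 mm across, 47 mm high; bystander; origin at the middle of its underside
- carton: small white carton 46 x 52 x 50 mm high; bystander; origin at the middle of its underside
- spool: black spool of solder standing on its flange, 54 mm across, 40 mm high; bystander; origin at the middle of its underside
Mind the look-alikes: they are no part of the job. There is more than one size of the part that bears spindle_seat; the job needs the larger.

How it is judged:
By the outcome, as a careful person would: the job done as asked, in the order asked, and still so for the second after the job is handed in, with the robot touching nothing.
It also fails if it takes over 72 s, if anything falls off the work surface, if the arm or the gripper's body presses on something with over 40 N, if the wrist force passes 120 N, or if a joint passes its speed limit or range.

ROBOT

A 6-joint arm with a two-finger parallel gripper is mounted at the origin on a cart in front of the work surface, level with it; the furniture and walls round the work are solid. World frame = base frame: x ahead of the robot, y to its left, z up, the work surface at z = 0. Lengths are in m, angles in degrees, forces in N, time in s.
With the tool pointing down it reaches from about 0.3 to 0.775 m from the base axis. Payload 14.6 kg.
Tool frame: the origin (TCP) lies between the finger pads; the fingertips stand manip.tip_extent ahead of it and the grasp point (between the pads) lies 3 mm ahead of it (manip.tip_extent is the distance from the TCP to the fingertips, in m); z points along the fingers, y is the direction in which the jaws open and shut (so a half turn about z gives the same grasp; the last joint's range is limited). The gripper opens to 85 mm and grips with 20 to 120 N. Pads are 22 mm wide; open, the fingers measure 114 mm over their backs; the gripper's body (76 mm by 85 mm) begins 54 mm behind the grasp point. The pads swing forward as they close: fully open they stand 13 mm farther back than shut.
Start: joints at [72.502, 17.183, 87.147, -0, 75.671, -3.816], TCP at [0.13, 0.534, 0.253] pointing down, gripper open.
Joint ranges: [-173.82, 173.82], [-45.26, 126.66], [13.44, 144.39], [-59.66, 239.66], [0, 175.72], [-146.38, 146.38]. Speed limits (degrees/s): [127.2, 127.2, 147.25, 180, 180, 180].

INTERFACE

Orientations are given as [roll, pitch, yaw] about the fixed x, y, z axes, in that order (R = Rz(yaw) Ry(pitch) Rx(roll)).
In Python, from station import manip gives the robot as it stands.
- The arm moves only by the tool play_rows, never from a script. Its argument "series" is a list of rows, each an object of numbers: "jaw": the opening, from 0 (shut) to 1 (fully open); "dx", "dy", "dz": the shift along the world's x, y, z in m; "twist": the turn about the world's z in rad. In form: [{"jaw": .., "dx": .., "dy": .., "dz": .., "twist": ..}, ...]. A call has 1 to 12 rows; each row shifts and turns the commanded pose from where the row before left it; what a row does not reach is not made up. A row lasts 1/10 s, in which the tool goes at most 50 mm and 8.59 degrees, less where a joint would pass 70% of its speed; a pose out of reach is approached as far as the arm can. A call with a gripper value outside its range is refused whole. The fingers move at their own pace and stop on an object; the grip force is fixed at half the most. Time passes only in rows, so rows that do not move let the fingers close. It gives the time, the measured TCP pose, the force and the opening at its end, in the units of the state.
- manip.observe(): the state, without advancing time (a new reading comes with each control period).
- manip.get_image(name): name is "scene" or "top" or "wrist"; returns a dict with "frame" (400x640x3 uint8, red, green, blue), "range_z" (400x640 float32, m along the optical axis (not along the pixel's ray), 0 where there is no reading), "vertical_fov" (degrees; the focal length in pixels is half the picture's height over the tangent of half this angle, whatever the lens; pixels are square), "cx", "cy" (the principal point, pixels), "T" (4x4, takes a point from camera to world coordinates). Camera axes: x right, y up, looking along -z (the intrinsics and any distortion apply to the point x, -y, -z); pixel columns grow to the right and rows downward; lengths in m; the calibration is good to about 2 mm. A picture is of the moment at which its call begins.
- manip.sign_off(): hands the job in, once; it reports no verdict.
Trained networks look in a picture, given as the dict that the camera call returned (one of the last four; its "shot" number tells which), for a name from the list of things; names that differ only in an ending like _2 or _b are one class to them, and where a whole thing is asked for, a point or a joint stands for the part that bears it (a point fixed in the world has none). Each returns a list of dicts, best first, with "conf" (0 to 1); they miss things now and then, are a little off and sometimes report something else, mostly with a low value. They report only what shows in the picture. A call takes as long as a camera call. They do not tell look-alikes from the thing itself.
- manip.look_for(picture, label): "xy" ([column, row] in pixels, amid what is visible of it).
The state is a dict: "t": time; "joints": joint angles; "joint_velocities": joint speeds; "joint_efforts": joint torques, N m; "tool_pos": TCP position; "tool_rot": TCP orientation; "wrist_force": force on the tool from outside, world axes, zero at the start; "wrist_torque": the same for the moment, N m; "width": opening from 0.0 (shut) to 1.0 (fully open).
Only numpy, scipy, OpenCV 4.12 (cv2) and the standard library are available. Lean on these libraries where they do the work, as an engineer would, in place of code of your own. Each camera call takes 0.05 s, during which the arm holds its last target.

## Working session

There is one attempt and no reset: what is moved stays moved. The work goes in short steps, Python scripts to look and compute and a tool call to move; the robot and the scene stay as the last step left them, time stands still between calls to the robot, and variables do not carry over. Pictures are saved under pics/ and viewed, and the job is handed in when it is done.

Besides the shell and the picture viewer there is one more tool, called after "Emit:" by a JSON object that holds its "api" and its "payload", one argument or row to a line. play_rows: Moves the arm, as the interface text tells. Its arguments: {"type":"object","properties":{"series":{"type":"array","items":{"type":"object","properties":{"jaw":{"type":"number"},"dx":{"type":"number"},"dy":{"type":"number"},"dz":{"type":"number"},"twist":{"type":"number"}}}}},"required":["series"]}

```bash
ls -la; mkdir -p pics
cat > h.py <<'E'
import numpy as np, cv2
from station import manip
def f(p): return 200/np.tan(np.radians(p["vertical_fov"]/2))
def world(p,u,v,z=None):
    d=p["range_z"][int(round(v)),int(round(u))] if z is None else z
    F=f(p); c=np.array([(u-p["cx"])/F*d, -(v-p["cy"])/F*d, -d,1])
    return (p["T"]@c)[:3]
def cloud(p):
    F=f(p); v,u=np.mgrid[0:400,0:640]; d=p["range_z"]
    c=np.stack([(u-p["cx"])/F*d,-(v-p["cy"])/F*d,-d,np.ones_like(d)],-1)
    return c@p["T"].T
def plane(p,u,v,h):
    F=f(p); r=p["T"][:3,:3]@np.array([(u-p["cx"])/F,-(v-p["cy"])/F,-1]); o=p["T"][:3,3]
    return o+r*(h-o[2])/r[2]
def proj(p,w):
    c=np.linalg.inv(p["T"])@np.append(w,1); F=f(p)
    return p["cx"]+F*c[0]/-c[2], p["cy"]-F*c[1]/-c[2]
def save(p,n,crop=None,s=1):
    im=p["frame"][:,:,::-1]
    if crop: im=im[crop[1]:crop[3],crop[0]:crop[2]]
    if s!=1: im=cv2.resize(im,None,fx=s,fy=s,interpolation=cv2.INTER_CUBIC)
    cv2.imwrite("pics/"+n,im)
E
python3 - <<'E'
from h import *
print(manip.observe(), manip.tip_extent)
for n in ["top","scene","wrist"]:
    p=manip.get_image(n); save(p,n+"0.png"); print(n,{k:p[k] for k in p if k not in("frame","range_z")})
    np.savez("pics/"+n+"0.npz",**{k:p[k] for k in p})
    for l in ["pulley_centre","stand_slot","spindle_seat","spindle_nose","hanging_leads","pulley_hub"]:
        r=manip.look_for(p,l)
        print(l,[(np.round(q["xy"],1).tolist(),round(q["conf"],2),np.round(world(p,*q["xy"]),3).tolist()) for q in r])
E
```

```text
total 12
drwxr-xr-x  3 agent agent 4096 Dec  6 10:20 .
drwxr-xr-x 23 root  root  4096 Dec  6 10:20 ..
drwxr-xr-x  2 agent agent 4096 Dec  6 10:20 pics
{'t': 0.0, 'joints': array([ 7.25017781e+01,  1.72153947e+01,  8.71833885e+01, -1.01856502e-03,
        7.56717161e+01, -3.81673403e+00]), 'joint_velocities': array([-0.01810969, -0.07430195, -0.05267958, -0.10731354,  0.1090209 ,
        0.02037108]), 'joint_efforts': array([-5.46797601e-04, -5.43511069e+01, -3.61795807e+01, -5.40186136e-05,
        4.04111372e-03, -4.81839822e-05]), 'tool_pos': array([0.13003226, 0.53416713, 0.25270074]), 'tool_rot': array([-1.79929591e+02, -3.70843108e-03,  1.66318763e+02]), 'wrist_force': array([ 0.20177713, -0.30932874, -0.11520099]), 'wrist_torque': array([ 0.02099478,  0.04124017, -0.01228539]), 'width': 1.0021673432977614} 0.022
top {'vertical_fov': 52.046643361693725, 'cx': 319.9098281834398, 'cy': 199.65325412030091, 'T': array([[ 0.02283968,  0.99611466, -0.08505258,  0.40675876],
       [-0.99965701,  0.02384546,  0.01082815, -0.0848664 ],
       [ 0.01281419,  0.0847761 ,  0.99631762,  1.96927762],
       [ 0.        ,  0.        ,  0.        ,  1.        ]]), 'shot': 1}
pulley_centre [([244.9, 204.4], 0.71, [0.538, 0.24, 0.078])]
stand_slot [([245.3, 209.6], 0.64, [0.518, 0.251, 0.0])]
spindle_seat [([432.1, 229.9], 0.79, [0.441, -0.638, 0.04]), ([351.2, 212.6], 0.77, [0.513, -0.254, 0.053]), ([391.9, 213.6], 0.19, [0.513, -0.446, 0.046])]
spindle_nose [([431.3, 227.1], 0.89, [0.454, -0.633, 0.044]), ([350.6, 208.6], 0.6, [0.532, -0.251, 0.046])]Traceback (most recent call last):
  File "<stdin>", line 7, in <module>
ValueError: it knows: carton, jar, pulley_centre, pulley_hub, pulley_under, screwdriver, spindle_nose, spindle_seat, spool, stand_slot, tape_roll
```

Run:
```python
from h import *
for n in ["scene","wrist"]:
    p=manip.get_image(n); save(p,n+"0.png"); print(n,{k:p[k] for k in p if k not in("frame","range_z","T")})
    for l in ["pulley_centre","stand_slot","spindle_seat","spindle_nose","pulley_hub"]:
        r=manip.look_for(p,l)
        print(l,[(np.round(q["xy"],1).tolist(),round(q["conf"],2),np.round(world(p,*q["xy"]),3).tolist()) for q in r])
```

```text
scene {'vertical_fov': 48.12694397298797, 'cx': 331.3805543327892, 'cy': 200.3001012203856, 'shot': 2}
pulley_centre [([280.6, 291.6], 0.82, [0.528, 0.254, 0.064])]
stand_slot [([281.2, 310.5], 0.73, [0.513, 0.272, 0.006])]
spindle_seat [([358.3, 225.9], 0.69, [0.524, -0.232, 0.051]), ([397.6, 192.6], 0.36, [0.543, -0.643, 0.01])]
spindle_nose [([352.3, 227.5], 0.6, [0.54, -0.213, 0.048])]
pulley_hub [([275.3, 295.2], 0.58, [0.531, 0.277, 0.064])]
wrist {'vertical_fov': 70.79667609219352, 'cx': 316.92020484174236, 'cy': 198.65067080280832, 'shot': 3}
pulley_centre []
stand_slot []
spindle_seat []
spindle_nose []
pulley_hub []
```

View pics/top0.png

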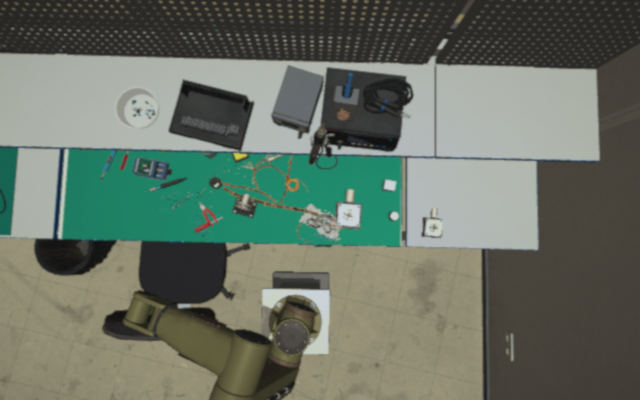

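View pics/scene0.png

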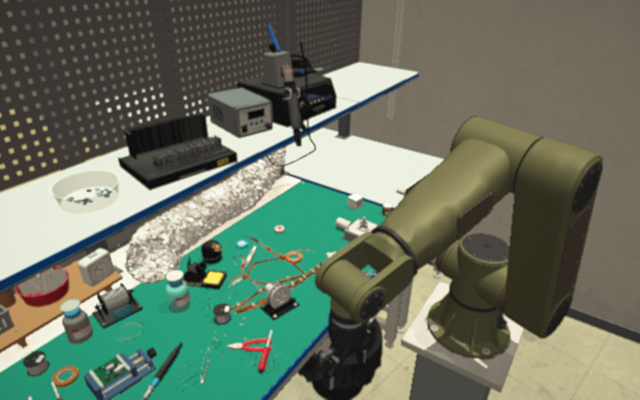

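View pics/wrist0.png

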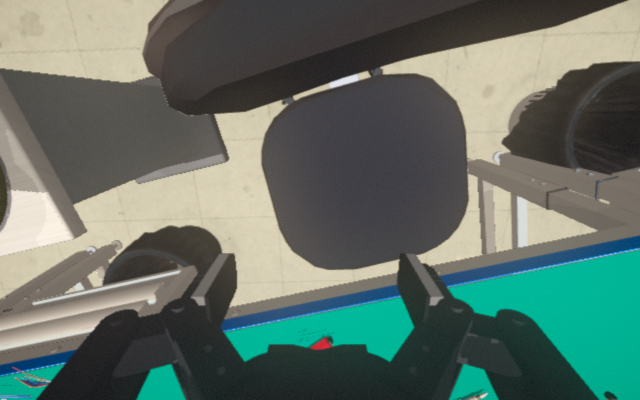

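Run:
```python
from h import *
p=dict(np.load("pics/top0.npz",allow_pickle=True)); save(p,"top0a.png",(190,140,290,245),5); save(p,"top0b.png",(300,170,460,250),5)
W=cloud(p)
np.set_printoptions(linewidth=250,precision=0,suppress=True)
print((W[195:236,330:366,2]*1000)[::1])
print((W[200:245,418:448,2]*1000))
```

```text
[[  -3.    1.   -2. ...   12.    3.    2.]
 [  -6.    6.    4. ...   -5.   -2.    2.]
 [  -5.    9.    4. ...   -6.   -0.   -7.]
 ...
 [  20.   19.   17. ...   -3.   -2.   -3.]
 [  24.   18.   13. ...   13. 1969.   -2.]
 [  13.    7.    5. ...   -2.   -0.    1.]]
[[-2. -1.  2. ...  6.  2. -0.]
 [-4.  0.  1. ...  8.  8. -8.]
 [ 5.  1. -4. ... -3. -5. -5.]
 ...
 [ 4. -6. -5. ... -1. -4. -2.]
 [-0. -2.  3. ...  6. -3.  0.]
 [-0.  2. -0. ... -1.  1. -2.]]
```

View pics/top0a.png

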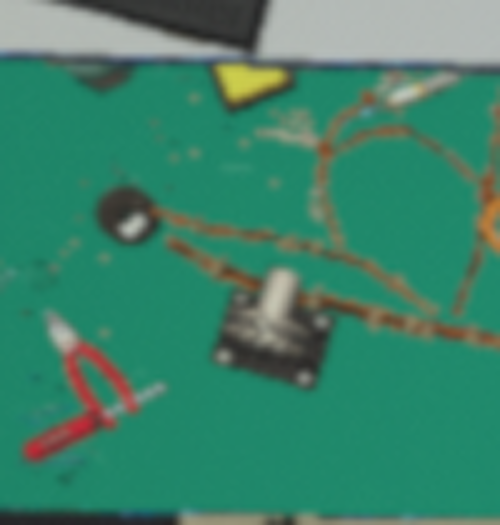

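View pics/top0b.png

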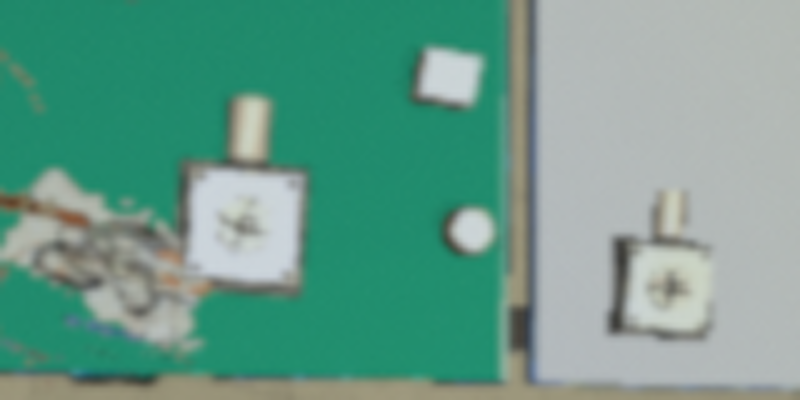

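Run:
```python
from h import *
np.set_printoptions(precision=3,suppress=True)
p=dict(np.load("pics/top0.npz",allow_pickle=True)); W=cloud(p)
# leads region
for (u0,v0,u1,v1) in [(305,125,345,170)]:
    s=W[v0:v1,u0:u1]; im=p["frame"][v0:v1,u0:u1].sum(-1)
    m=(im<150)&(s[...,0]<0.80); 
    for r in s[m][::6]: print(r[:3])
save(p,"top0c.png",(280,110,370,245),4)
s=W[150:245,300:340,2]; print("tall near debris",[(300+j,150+i,round(s[i,j],3)) for i in range(45,95,4) for j in range(0,36,4)])
p=manip.get_image("wrist"); print(p["T"])
```

```text
[ 0.782 -0.116  0.566]
[ 0.788 -0.045  0.52 ]
[ 0.778 -0.13   0.566]
[ 0.778 -0.15   0.569]
[ 0.787 -0.048  0.512]
[ 0.776 -0.137  0.561]
[ 0.776 -0.158  0.565]
[ 0.777 -0.179  0.564]
[ 0.773 -0.13   0.559]
[ 0.774 -0.151  0.559]
[ 0.774 -0.172  0.559]
[ 0.771 -0.123  0.552]
[ 0.77  -0.144  0.558]
[ 0.77  -0.165  0.562]
[ 0.769 -0.123  0.546]
[ 0.769 -0.145  0.55 ]
[ 0.768 -0.165  0.554]
[ 0.766 -0.12   0.544]
[ 0.766 -0.162  0.549]
[ 0.763 -0.148  0.543]
[ 0.762 -0.169  0.549]
[ 0.76  -0.149  0.54 ]
[ 0.76  -0.17   0.543]
[ 0.739 -0.109  0.609]
[ 0.759 -0.16   0.533]
[ 0.759 -0.181  0.536]
[ 0.736 -0.109  0.607]
[ 0.757 -0.142  0.523]
[ 0.756 -0.164  0.53 ]
[ 0.729 -0.078  0.617]
[ 0.729 -0.098  0.619]
[ 0.754 -0.135  0.52 ]
[ 0.753 -0.157  0.525]
[ 0.753 -0.178  0.527]
[ 0.695 -0.091  0.749]
[ 0.752 -0.132  0.513]
[ 0.751 -0.154  0.52 ]
[ 0.752 -0.175  0.519]
[ 0.724 -0.089  0.611]
[ 0.747 -0.129  0.516]
[ 0.748 -0.15   0.516]
[ 0.748 -0.179  0.519]
[ 0.722 -0.092  0.608]
[ 0.745 -0.136  0.512]
[ 0.743 -0.157  0.521]
[ 0.72  -0.089  0.6  ]
[ 0.744 -0.133  0.498]
[ 0.743 -0.154  0.5
[... 3667 characters left out ...]
t64(0.005)), (300, 239, np.float64(0.005)), (304, 239, np.float64(0.012)), (308, 239, np.float64(-0.002)), (312, 239, np.float64(0.003)), (316, 239, np.float64(0.005)), (320, 239, np.float64(0.007)), (324, 239, np.float64(-0.0)), (328, 239, np.float64(-0.005)), (332, 239, np.float64(0.014)), (300, 243, np.float64(-0.005)), (304, 243, np.float64(-0.006)), (308, 243, np.float64(0.005)), (312, 243, np.float64(-0.0)), (316, 243, np.float64(-0.003)), (320, 243, np.float64(-0.001)), (324, 243, np.float64(0.003)), (328, 243, np.float64(0.006)), (332, 243, np.float64(-0.008))]
[[ 0.237 -0.921 -0.31   0.051]
 [ 0.972  0.224  0.076  0.554]
 [-0.    -0.319  0.948  0.374]
 [ 0.     0.     0.     1.   ]]
```

View pics/top0c.png

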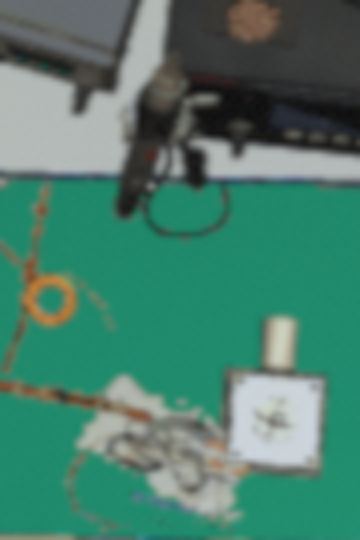

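Emit:
{"api": "play_rows", "payload": {
  "series": [
    {"dx": 0.031,"dy": -0.023,"jaw": 1},
    {"dx": 0.031,"dy": -0.023,"jaw": 1},
    {"dx": 0.031,"dy": -0.023,"jaw": 1},
    {"dx": 0.031,"dy": -0.023,"jaw": 1},
    {"dx": 0.031,"dy": -0.023,"jaw": 1},
    {"dx": 0.031,"dy": -0.023,"jaw": 1},
    {"dx": 0.031,"dy": -0.023,"jaw": 1},
    {"dx": 0.031,"dy": -0.023,"jaw": 1},
    {"dx": 0.031,"dy": -0.023,"jaw": 1},
    {"dx": 0.031,"dy": -0.023,"jaw": 1},
    {"dx": 0.031,"dy": -0.023,"jaw": 1},
    {"dx": 0,"dy": 0,"jaw": 1}
  ]
}}

```text
validation failed for argument at $.se...
```

Emit:
{"api": "play_rows", "payload": {
  "series": [
    {"jaw": 1.0,"dx": 0.031,"dy": -0.023,"dz": 0.0,"twist": 0.0},
    {"jaw": 1.0,"dx": 0.031,"dy": -0.023,"dz": 0.0,"twist": 0.0},
    {"jaw": 1.0,"dx": 0.031,"dy": -0.023,"dz": 0.0,"twist": 0.0},
    {"jaw": 1.0,"dx": 0.031,"dy": -0.023,"dz": 0.0,"twist": 0.0},
    {"jaw": 1.0,"dx": 0.031,"dy": -0.023,"dz": 0.0,"twist": 0.0},
    {"jaw": 1.0,"dx": 0.031,"dy": -0.023,"dz": 0.0,"twist": 0.0},
    {"jaw": 1.0,"dx": 0.031,"dy": -0.023,"dz": 0.0,"twist": 0.0},
    {"jaw": 1.0,"dx": 0.031,"dy": -0.023,"dz": 0.0,"twist": 0.0},
    {"jaw": 1.0,"dx": 0.031,"dy": -0.023,"dz": 0.0,"twist": 0.0},
    {"jaw": 1.0,"dx": 0.031,"dy": -0.023,"dz": 0.0,"twist": 0.0},
    {"jaw": 1.0,"dx": 0.031,"dy": -0.023,"dz": 0.0,"twist": 0.0},
    {"jaw": 1.0,"dx": 0.0,"dy": 0.0,"dz": 0.0,"twist": 0.0}
  ]
}}

```text
t: 2.1
tool_pos: [0.4737, 0.2788, 0.253]
tool_rot: [-180.0, 0.0, 166.1]
wrist_force: [-0.3, 0.6, 0.1]
width: 1.003
```

Run:
```python
from h import *
np.set_printoptions(precision=3,suppress=True)
p=manip.get_image("wrist"); save(p,"w1.png"); np.savez("pics/w1.npz",**p)
for l in ["pulley_centre","stand_slot","pulley_hub"]:
    print(l,[(np.round(q["xy"],1).tolist(),round(q["conf"],2),np.round(world(p,*q["xy"]),3).tolist()) for q in manip.look_for(p,l)])
print(manip.observe()["joints"])
```

```text
pulley_centre [([312.4, 231.2], 0.64, [0.527, 0.261, 0.081])]
stand_slot [([311.5, 197.6], 0.57, [0.511, 0.262, 0.01])]
pulley_hub [([308.1, 229.8], 0.67, [0.526, 0.256, 0.079])]
[ 27.091  16.996  87.386   0.008  75.624 -49.26 ]
```

View pics/w1.png

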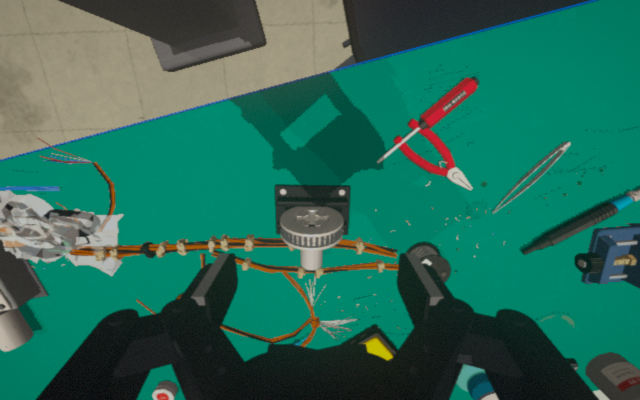

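Run:
```python
from h import *
np.set_printoptions(precision=4,suppress=True)
p=dict(np.load("pics/w1.npz",allow_pickle=True)); W=cloud(p)[...,:3]
save(p,"w1c.png",(260,170,370,290),6)
R=W[175:285,265:365].reshape(-1,3); 
R=R[(R[:,0]>0.44)&(R[:,0]<0.64)&(abs(R[:,1]-0.255)<0.07)]
for yaw in [-14]:
  pass
# disc: points with z>0.03; guess underside plane: stuff near x~.51
top=R[(R[:,2]>0.030)]
print(len(top), top.min(0), top.max(0))
h,e=np.histogram(top[:,2],20); print(h,e)
# stand base top z ~6mm? points dark
dark=R[(R[:,2]<0.03)&(R[:,2]>0.003)]; print(len(dark))
# rough yaw candidates: underside normal by ransac plane
best=None; rng=np.random.default_rng(0)
for _ in range(3000):
    a,b,c=top[rng.choice(len(top),3,replace=False)]
    n=np.cross(b-a,c-a); l=np.linalg.norm(n)
    if l<1e-6: continue
    n/=l
    if abs(n[2])>0.3: continue
    k=(abs((top-a)@n)<0.0015).sum()
    if best is None or k>best[0]: best=(k,n,a)
k,n,a=best; m=abs((top-a)@n)<0.002; q=top[m]; c=q.mean(0); n=np.linalg.svd(q-c)[2][2]; 
if n[0]<0:n=-n
print("underside plane",k,n,c,"yaw",np.degrees(np.arctan2(n[1],n[0])))
t=np.array([-n[1],n[0],0]);t/=np.linalg.norm(t)
s=(top-c)@n; print("behind plane extents",np.percentile(s,[1,50,99]))
print("disc y extents along t",np.percentile((q-c)@t,[0,1,99,100]), "centre",c+t*(np.percentile((q-c)@t,[.5,99.5]).mean()))
hub=top[(s>0.032)&(s<0.066)]; print("hub n",len(hub),"t",np.percentile((hub-c)@t,[0,2,50,98,100]),"zmax",np.percentile(hub[:,2],[90,98,100]))
```

```text
2473 [0.5132 0.2162 0.0301] [0.5949 0.2969 0.0881]
[ 40  53  75  88 100  52  69 107 200 219  99  75 110  82 151 143 152 229
 298 131] [0.0301 0.033  0.0359 0.0388 0.0417 0.0446 0.0475 0.0504 0.0533 0.0562
 0.0591 0.062  0.0649 0.0678 0.0707 0.0736 0.0765 0.0794 0.0823 0.0852
 0.0881]
3695
underside plane 1114 [ 0.9614 -0.2532 -0.1078] [0.5253 0.2591 0.0613] yaw -14.756149609509011
behind plane extents [-0.001   0.0041  0.0669]
disc y extents along t [-0.0391 -0.0374  0.037   0.0387] centre [0.5253 0.2589 0.0613]
hub n 368 t [-0.0145 -0.0144 -0.0004  0.0132  0.0135] zmax [0.0578 0.0587 0.0593]
```

View pics/w1c.png

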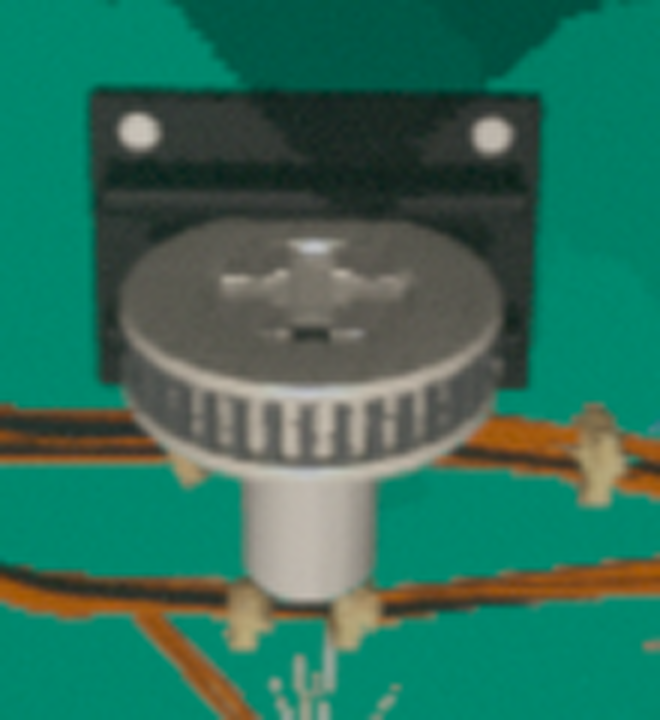

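Run:
```python
from h import *
np.set_printoptions(precision=4,suppress=True)
p=dict(np.load("pics/w1.npz",allow_pickle=True)); W=cloud(p)[...,:3]
print("spool",W[258,428],W[252,412],W[250,408])
h=np.array([np.cos(np.radians(-14.7)),np.sin(np.radians(-14.7)),0]); t=np.array([-h[1],h[0],0]); o=np.array([.5236,.2593,0])
R=W[175:245,268:360].reshape(-1,3); s=(R-o)@h; tt=(R-o)@t
for lo in np.arange(-0.045,0.045,0.002):
    m=(s>lo)&(s<lo+0.002)&(abs(tt)<0.046)&(R[:,2]<0.04); m2=m&(abs(tt)>0.041)
    if m.sum()>5: print(round(lo,3),m.sum(),np.percentile(R[m,2],[5,50,95]), R[m2,2] if m2.sum()<1 else np.percentile(R[m2,2],[10,50,90]))
# stand base extents
D=R[(R[:,2]>0.004)&(R[:,2]<0.027)]; sd=(D-o)@h; td=(D-o)@t
print(np.percentile(sd,[0,1,99]),np.percentile(td,[0,1,99,100]))
```

```text
spool [0.6215 0.3964 0.0405] [0.6268 0.384  0.0098] [0.6258 0.3801 0.0039]
-0.045 31 [0.0009 0.0024 0.0033] [0.0019 0.002  0.0024]
-0.043 95 [0.0006 0.0021 0.0032] [0.0014 0.0019 0.0028]
-0.041 95 [0.0008 0.0021 0.0032] [0.0013 0.0018 0.0027]
-0.039 94 [0.0006 0.0019 0.0032] [0.0013 0.0018 0.0025]
-0.037 96 [0.0007 0.0021 0.0037] [0.0009 0.0016 0.0025]
-0.035 91 [0.0004 0.002  0.0031] [0.0004 0.0022 0.0029]
-0.033 99 [0.0006 0.0018 0.0029] [0.0012 0.0021 0.0027]
-0.031 142 [0.0009 0.0033 0.006 ] [0.0008 0.0023 0.0059]
-0.029 103 [0.0045 0.0059 0.0069] [0.0048 0.0057 0.0064]
-0.027 93 [0.0048 0.0057 0.007 ] [0.0057 0.0061 0.0068]
-0.025 94 [0.0046 0.0062 0.0076] [0.0049 0.0058 0.0076]
-0.023 99 [0.005  0.0062 0.0082] [0.0059 0.0078 0.0084]
-0.021 87 [0.005  0.0062 0.0083] [0.0054 0.0063 0.0086]
-0.019 98 [0.0048 0.0062 0.0086] [0.0059 0.0068 0.0087]
-0.017 91 [0.0051 0.0062 0.0073] [0.0051 0.0064 0.0067]
-0.015 283 [0.0052 0.012  0.0216] [0.0054 0.0099 0.0213]
-0.013 180 [0.0065 0.022  0.0239] [0.0144 0.0219 0.0234]
-0.011 99 [0.022  0.023  0.0241] [0.0222 0.0229 0.0233]
-0.009 97 [0.
[... 321 characters left out ...]
0.0252 0.0396] [0.0121 0.0134 0.0139]
0.005 33 [0.0123 0.026  0.0391] [0.0117 0.0126 0.0133]
0.007 29 [0.0122 0.0143 0.0388] [0.0123 0.0127 0.0138]
0.009 18 [0.0122 0.0196 0.0257] [0.0122 0.0125 0.0133]
0.011 13 [0.0134 0.0248 0.0265] [0.0132 0.0138 0.0143]
0.013 15 [0.0109 0.0247 0.0257] [0.0094 0.0131 0.0136]
0.015 12 [0.0089 0.0242 0.0251] [0.0064 0.0122 0.0129]
0.017 11 [0.0066 0.024  0.0257] [0.0063 0.0106 0.0142]
0.019 35 [0.012  0.0228 0.0289] [0.0128 0.0195 0.023 ]
0.021 15 [0.0221 0.0226 0.0255] [0.0224 0.0226 0.0244]
0.023 8 [0.0217 0.0235 0.024 ] [0.0221 0.0235 0.0239]
0.025 8 [0.0221 0.0231 0.0238] [0.0225 0.0231 0.0236]
[-0.0414 -0.0296  0.0544] [-0.0627 -0.0571  0.0639  0.0683]
```

Emit:
{"api": "play_rows", "payload": {
  "series": [
    {"jaw": 0.75,"dx": 0.024,"dy": -0.008,"dz": 0.0,"twist": -0.004},
    {"jaw": 0.75,"dx": 0.024,"dy": -0.008,"dz": 0.0,"twist": -0.004},
    {"jaw": 0.75,"dx": 0.025,"dy": -0.008,"dz": 0.0,"twist": -0.004},
    {"jaw": 0.75,"dx": 0.025,"dy": -0.008,"dz": -0.02,"twist": 0.0},
    {"jaw": 0.75,"dx": 0.0,"dy": 0.0,"dz": -0.03,"twist": 0.0},
    {"jaw": 0.75,"dx": 0.0,"dy": 0.0,"dz": -0.03,"twist": 0.0},
    {"jaw": 0.75,"dx": 0.0,"dy": 0.0,"dz": -0.03,"twist": 0.0},
    {"jaw": 0.75,"dx": 0.0,"dy": 0.0,"dz": -0.03,"twist": 0.0},
    {"jaw": 0.75,"dx": 0.0,"dy": 0.0,"dz": 0.0,"twist": 0.0},
    {"jaw": 0.75,"dx": 0.0,"dy": 0.0,"dz": 0.0,"twist": 0.0}
  ]
}}

```text
t: 3.3
tool_pos: [0.5689, 0.2502, 0.1142]
tool_rot: [180.0, 0.0, 165.7]
wrist_force: [0.4, -0.0, 0.3]
width: 0.751
```

Run:
```python
from h import *
p=manip.get_image("wrist"); save(p,"w2.png"); np.savez("pics/w2.npz",**p)
print(manip.observe()["tool_pos"],manip.observe()["tool_rot"])
print(proj(p,np.array([.5717,.2467,.0406])))
```

```text
[0.56944211 0.25019731 0.11514126] [1.79929767e+02 1.01770523e-01 1.65680799e+02]
(np.float64(312.7476957977557), np.float64(223.07286425742004))
```

View pics/w2.png

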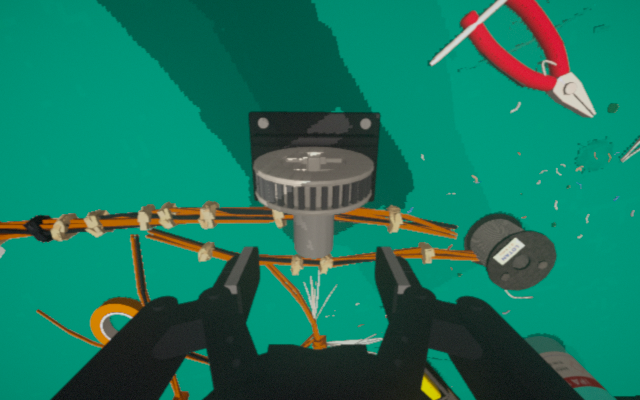

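```bash
cat > hubfit.py <<'E'
from h import *
np.set_printoptions(precision=4,suppress=True)
p=dict(np.load("pics/w2.npz",allow_pickle=True)); W=cloud(p)[...,:3]
h=np.array([np.cos(np.radians(-14.5)),np.sin(np.radians(-14.5)),0]); t=np.array([-h[1],h[0],0]); o=np.array([.5236,.2593,0])
R=W[140:290,250:380].reshape(-1,3); s=(R-o)@h; tt=(R-o)@t
for lo in np.arange(-0.006,0.075,0.005):
    m=(s>lo)&(s<lo+0.005)&(abs(tt)<0.045)&(R[:,2]>0.03)
    if m.sum()>5: print(round(lo,3),m.sum(),"t",np.percentile(tt[m],[2,98]),"z",np.percentile(R[m,2],[2,98]))
E
python3 hubfit.py
```

```text
-0.006 122 t [-0.0345  0.0323] z [0.0301 0.0354]
-0.001 2436 t [-0.0359  0.0363] z [0.0347 0.0835]
0.004 945 t [-0.0332  0.034 ] z [0.0397 0.0877]
0.009 915 t [-0.0341  0.034 ] z [0.0614 0.0864]
0.014 875 t [-0.0338  0.0351] z [0.0609 0.0858]
0.019 990 t [-0.0344  0.0357] z [0.0595 0.0858]
0.024 170 t [-0.0273  0.0264] z [0.0734 0.0859]
0.034 235 t [-0.0317  0.035 ] z [0.0531 0.1158]
0.039 389 t [-0.0295  0.0349] z [0.0482 0.1172]
0.044 386 t [-0.0295  0.0349] z [0.0478 0.1191]
0.049 377 t [-0.0295  0.035 ] z [0.0473 0.1163]
0.054 309 t [-0.0294  0.0349] z [0.0469 0.1111]
0.059 232 t [-0.0135  0.0143] z [0.0458 0.0572]
0.064 218 t [-0.0139  0.0137] z [0.0455 0.057 ]
0.069 53 t [-0.0109  0.0112] z [0.0488 0.0566]
```

Emit:
{"api": "play_rows", "payload": {
  "series": [
    {"jaw": 0.75,"dx": 0.002,"dy": -0.003,"dz": -0.018,"twist": 0.0},
    {"jaw": 0.75,"dx": 0.0,"dy": 0.0,"dz": -0.018,"twist": 0.0},
    {"jaw": 0.75,"dx": 0.0,"dy": 0.0,"dz": -0.018,"twist": 0.0},
    {"jaw": 0.75,"dx": 0.0,"dy": 0.0,"dz": -0.016,"twist": 0.0},
    {"jaw": 0.75,"dx": 0.0,"dy": 0.0,"dz": 0.0,"twist": 0.0},
    {"jaw": 0.75,"dx": 0.0,"dy": 0.0,"dz": 0.0,"twist": 0.0}
  ]
}}

```text
t: 3.95
tool_pos: [0.5715, 0.2467, 0.0443]
tool_rot: [180.0, 0.1, 165.6]
wrist_force: [0.3, 0.6, -0.2]
width: 0.748
```

Emit:
{"api": "play_rows", "payload": {
  "series": [
    {"jaw": 0.1,"dx": 0.0,"dy": 0.0,"dz": 0.0,"twist": 0.0},
    {"jaw": 0.1,"dx": 0.0,"dy": 0.0,"dz": 0.0,"twist": 0.0},
    {"jaw": 0.1,"dx": 0.0,"dy": 0.0,"dz": 0.0,"twist": 0.0},
    {"jaw": 0.1,"dx": 0.0,"dy": 0.0,"dz": 0.0,"twist": 0.0},
    {"jaw": 0.1,"dx": 0.0,"dy": 0.0,"dz": 0.0,"twist": 0.0},
    {"jaw": 0.1,"dx": 0.0,"dy": 0.0,"dz": 0.0,"twist": 0.0}
  ]
}}

```text
t: 4.55
tool_pos: [0.5715, 0.2464, 0.044]
tool_rot: [180.0, 0.1, 165.6]
wrist_force: [0.4, -1.2, 6.6]
width: 0.326
```

```bash
python3 - <<'E'
from h import *
p=manip.get_image("wrist"); save(p,"w3.png",(180,60,460,300),2.8); np.savez("pics/w2.npz",**p); print(manip.observe()["wrist_force"],manip.observe()["width"])
E
python3 hubfit.py
```

```text
[-0.05931227 -0.71624691  5.8399006 ] 0.3257643986141236
-0.006 240 t [-0.0312  0.0287] z [0.0301 0.0366]
-0.001 5433 t [-0.0269  0.0248] z [0.0339 0.0818]
0.004 2572 t [-0.021   0.0194] z [0.0389 0.0876]
0.009 1633 t [-0.0226  0.0199] z [0.0393 0.0864]
0.014 1589 t [-0.023   0.0199] z [0.0758 0.0858]
0.019 1926 t [-0.0231  0.021 ] z [0.076  0.0857]
0.024 471 t [-0.022   0.0203] z [0.0781 0.0858]
0.034 512 t [-0.0268  0.0252] z [0.0619 0.0703]
0.039 136 t [-0.0273  0.0268] z [0.053  0.0687]
0.044 215 t [-0.0158  0.0152] z [0.0531 0.0605]
0.049 94 t [-0.0142  0.0137] z [0.0475 0.0549]
```

View pics/w3.png

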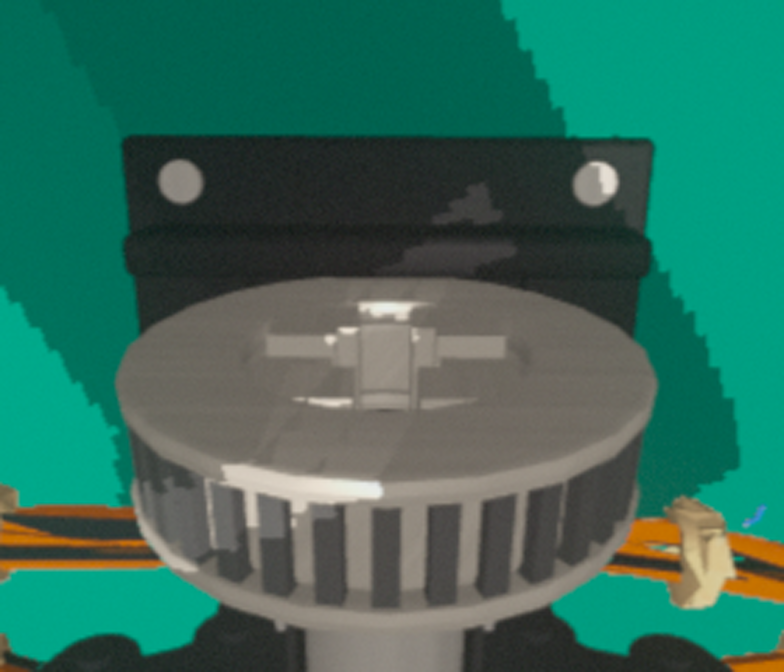

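Emit:
{"api": "play_rows", "payload": {
  "series": [
    {"jaw": 0.1,"dx": 0.0,"dy": 0.0,"dz": 0.006,"twist": 0.0},
    {"jaw": 0.1,"dx": 0.0,"dy": 0.0,"dz": 0.0065,"twist": 0.0},
    {"jaw": 0.1,"dx": -0.0016,"dy": 0.0004,"dz": 0.0,"twist": 0.0},
    {"jaw": 0.1,"dx": -0.0033,"dy": 0.0008,"dz": 0.0054,"twist": 0.0},
    {"jaw": 0.1,"dx": -0.0033,"dy": 0.0008,"dz": 0.0041,"twist": 0.0},
    {"jaw": 0.1,"dx": -0.0033,"dy": 0.0009,"dz": 0.0041,"twist": 0.0},
    {"jaw": 0.1,"dx": 0.0,"dy": 0.0,"dz": 0.0,"twist": 0.0}
  ]
}}

```text
t: 5.3
tool_pos: [0.5596, 0.2493, 0.0698]
tool_rot: [180.0, 0.0, 165.6]
wrist_force: [1.0, -0.8, -2.2]
width: 0.325
```

Run:
```python
from h import *
p=manip.get_image("wrist"); save(p,"w4.png",(180,60,460,300),2.8); np.savez("pics/w4.npz",**p); print(manip.observe()["wrist_force"],manip.observe()["wrist_torque"],manip.observe()["width"])
```

```text
[ 0.07583187 -0.8472561  -2.74657262] [-0.01305295 -0.16773805 -0.043792  ] 0.3220944318945261
```

View pics/w4.png

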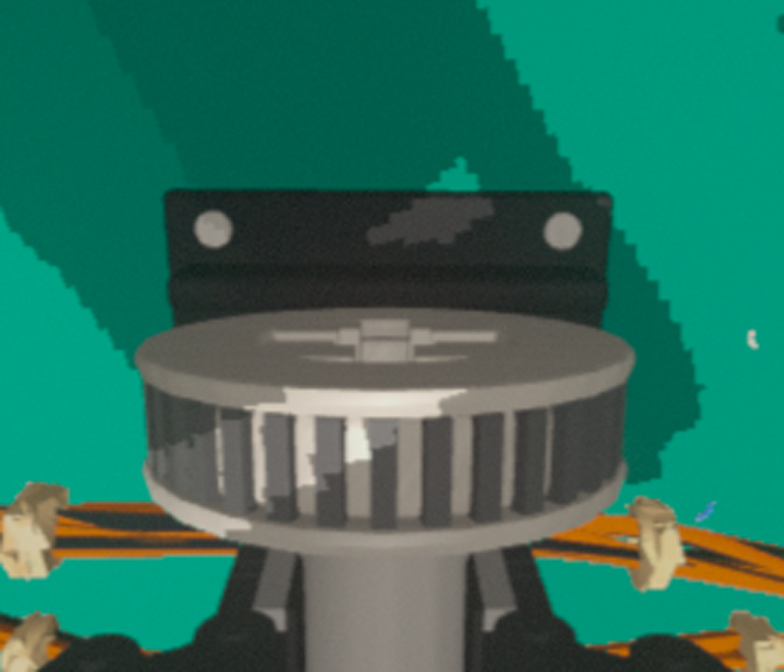

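Emit:
{"api": "play_rows", "payload": {
  "series": [
    {"jaw": 0.1,"dx": -0.004,"dy": 0.001,"dz": 0.0034,"twist": 0.0},
    {"jaw": 0.1,"dx": -0.004,"dy": 0.001,"dz": 0.0034,"twist": 0.0},
    {"jaw": 0.1,"dx": -0.0045,"dy": 0.0012,"dz": 0.0027,"twist": 0.0},
    {"jaw": 0.1,"dx": -0.0045,"dy": 0.0012,"dz": 0.0027,"twist": 0.0},
    {"jaw": 0.1,"dx": -0.0048,"dy": 0.0012,"dz": 0.0018,"twist": 0.0},
    {"jaw": 0.1,"dx": -0.0048,"dy": 0.0012,"dz": 0.0018,"twist": 0.0},
    {"jaw": 0.1,"dx": 0.0,"dy": 0.0,"dz": 0.0,"twist": 0.0}
  ]
}}

```text
t: 6.05
tool_pos: [0.5325, 0.2563, 0.0854]
tool_rot: [180.0, 0.0, 165.7]
wrist_force: [0.5, -0.2, -1.4]
width: 0.326
```

Run:
```python
from h import *
p=manip.get_image("wrist"); save(p,"w5.png",(180,60,460,300),2.8); np.savez("pics/w5.npz",**p); print(manip.observe()["wrist_force"],manip.observe()["wrist_torque"],manip.observe()["width"])
```

```text
[-0.31734256 -0.70472027 -2.14632562] [-0.01776395 -0.05985842 -0.01966339] 0.32405354347181137
```

View pics/w5.png

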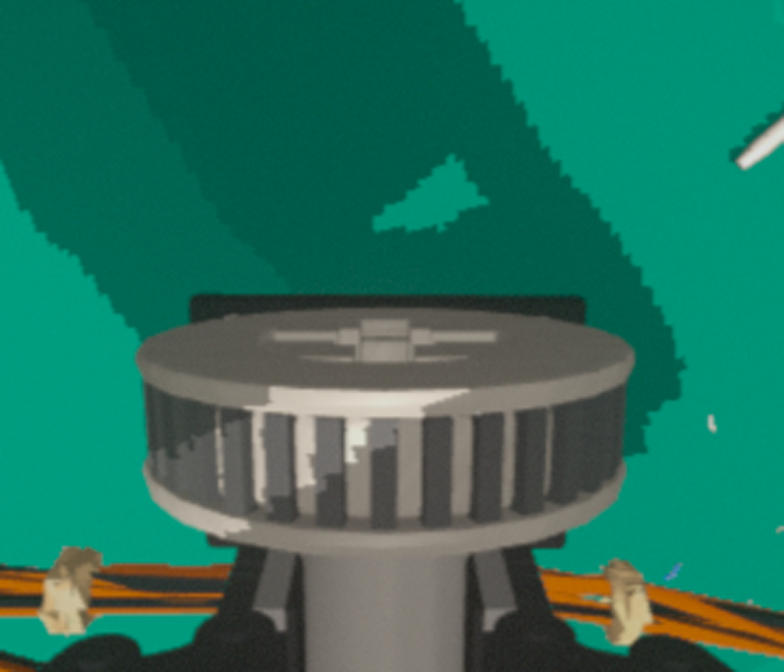

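```bash
cat > tilt.py <<'E'
from h import *
import sys
np.set_printoptions(precision=4,suppress=True)
def tilt(p,z0=None):
    W=cloud(p)[...,:3]; tcp=manip.observe()["tool_pos"]
    h=np.array([np.cos(np.radians(-14.5)),np.sin(np.radians(-14.5)),0]); t=np.array([-h[1],h[0],0])
    R=W.reshape(-1,3); a=(R-tcp)@h; b=(R-tcp)@t; c=R[:,2]-tcp[2]
    m=(a>-0.12)&(a<-0.012)&(abs(b)<0.045)&(c>-0.06)&(c<0.06)&(R[:,2]>0.03)
    top=np.stack([a,b,c],-1)[m]
    rng=np.random.default_rng(0); best=(0,)
    for _ in range(2000):
        A,B,C=top[rng.choice(len(top),3,replace=False)]
        n=np.cross(B-A,C-A); l=np.linalg.norm(n)
        if l<1e-6: continue
        n/=l
        k=(abs((top-A)@n)<0.001).sum()
        if k>best[0]: best=(k,n,A)
    k,n,A=best; q=top[abs((top-A)@n)<0.0015]; cc=q.mean(0); n=np.linalg.svd(q-cc)[2][2]; n=n*np.sign(n[0])
    print(len(top),k,"n(h,t,z)",n,"c",cc,"tilt",np.degrees(np.arctan2(n[2],n[0])),"dist tcp->plane",(-cc)@n, "range b",q[:,1].min(),q[:,1].max())
    return top
if __name__=="__main__":
    tilt(dict(np.load(sys.argv[1],allow_pickle=True)))
E
python3 tilt.py pics/w5.npz
```

```text
18099 4407 n(h,t,z) [0.996  0.0031 0.0892] c [-0.0493 -0.0001  0.0085] tilt 5.116044239093215 dist tcp->plane 0.04833512255084118 range b -0.03894401844600235 0.0392849731977604
```

Emit:
{"api": "play_rows", "payload": {
  "series": [
    {"jaw": 0.1,"dx": 0.013,"dy": -0.0033,"dz": 0.0,"twist": 0.0},
    {"jaw": 0.1,"dx": 0.013,"dy": -0.0033,"dz": 0.0,"twist": 0.0},
    {"jaw": 0.1,"dx": 0.013,"dy": -0.0033,"dz": 0.0,"twist": 0.0},
    {"jaw": 0.1,"dx": 0.013,"dy": -0.0033,"dz": 0.0,"twist": 0.0},
    {"jaw": 0.1,"dx": 0.013,"dy": -0.0033,"dz": 0.0,"twist": 0.0},
    {"jaw": 0.1,"dx": 0.0,"dy": 0.0,"dz": 0.0,"twist": 0.0},
    {"jaw": 0.1,"dx": 0.0,"dy": 0.0,"dz": -0.012,"twist": 0.0},
    {"jaw": 0.1,"dx": 0.0,"dy": 0.0,"dz": -0.0123,"twist": 0.0},
    {"jaw": 0.1,"dx": 0.0,"dy": 0.0,"dz": 0.0,"twist": 0.0}
  ]
}}

```text
t: 7.0
tool_pos: [0.5964, 0.2394, 0.0581]
tool_rot: [-179.9, -0.2, 165.7]
wrist_force: [0.2, 0.0, -2.0]
width: 0.322
```

```bash
python3 - <<'E'
from h import *
p=manip.get_image("wrist"); save(p,"w6.png",(180,60,460,300),2.8); np.savez("pics/w6.npz",**p); print(manip.observe()["wrist_force"],manip.observe()["tool_pos"])
E
python3 tilt.py pics/w6.npz
```

```text
[ 0.16160975 -0.23314453 -1.29995955] [0.59696112 0.23959239 0.0593175 ]
18248 4074 n(h,t,z) [0.9965 0.0018 0.0833] c [-0.0498 -0.0001  0.0107] tilt 4.778295587344701 dist tcp->plane 0.048695888731798996 range b -0.03921886532716692 0.03898682284766814
```

View pics/w6.png

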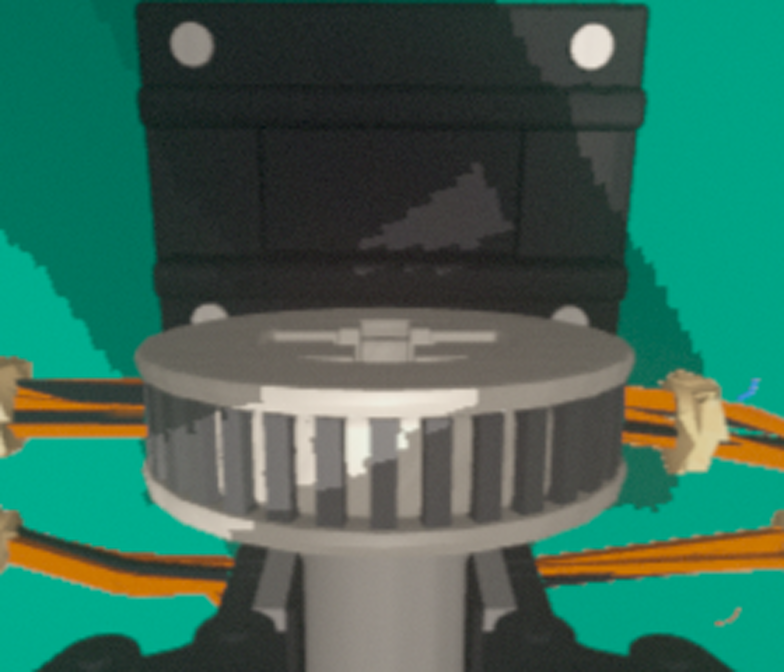

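Run:
```python
from h import *
np.set_printoptions(precision=4,suppress=True)
p=dict(np.load("pics/w6.npz",allow_pickle=True)); W=cloud(p)[...,:3]
h=np.array([np.cos(np.radians(-14.5)),np.sin(np.radians(-14.5)),0]); t=np.array([-h[1],h[0],0]); o=np.array([.5236,.2593,0])
R=W[60:200,225:420].reshape(-1,3); s=(R-o)@h; tt=(R-o)@t
for lo in np.arange(-0.034,0.05,0.002):
    m=(s>lo)&(s<lo+0.002)&(abs(tt)<0.046)&(R[:,2]<0.04)
    if m.sum()>5: print(round(lo,3),m.sum(),np.percentile(R[m,2],[5,50,95]))
R=W[190:290,180:230].reshape(-1,3); print("cable z",np.percentile(R[:,2],[10,50,90,99]))
```

```text
-0.03 472 [0.0017 0.0054 0.0065]
-0.028 628 [0.005  0.006  0.0073]
-0.026 616 [0.005  0.0061 0.0075]
-0.024 613 [0.0051 0.0063 0.0086]
-0.022 609 [0.005  0.0064 0.0084]
-0.02 635 [0.0051 0.0063 0.0083]
-0.018 638 [0.0051 0.0062 0.0074]
-0.016 602 [0.005  0.0061 0.0072]
-0.014 382 [0.006  0.0218 0.0232]
-0.012 704 [0.0218 0.023  0.0241]
-0.01 703 [0.0221 0.0231 0.0242]
-0.008 696 [0.0219 0.023  0.0241]
-0.006 672 [0.0057 0.0214 0.0234]
-0.004 591 [0.0054 0.0071 0.014 ]
-0.002 554 [0.0052 0.0068 0.0138]
0.0 587 [0.0053 0.0068 0.0138]
0.002 551 [0.0053 0.0073 0.0138]
0.004 564 [0.0053 0.0068 0.0138]
0.006 530 [0.0052 0.0071 0.0138]
0.008 534 [0.0054 0.007  0.014 ]
0.01 557 [0.0051 0.0067 0.0137]
0.012 507 [0.0053 0.0071 0.0139]
0.014 544 [0.0054 0.0067 0.0138]
0.016 519 [0.0051 0.0068 0.014 ]
0.018 629 [0.0053 0.0122 0.0196]
0.02 1041 [0.0068 0.0216 0.0237]
0.022 623 [0.0221 0.0231 0.0241]
0.024 557 [0.0222 0.0231 0.0241]
0.026 447 [0.0217 0.0227 0.0237]
0.028 420 [0.0212 0.0332 0.039 ]
0.03 448 [0.0056 0.0205 0.0306]
0.032 446 [0.0051 0.0062 0.0306]
0.034 182 [0.0054 0.0082 0.032 ]
0.036 70 [0.0058 0.031  0.0325]
cable z [0.0015 0.0026 0.0152 0.0837]
```

Emit:
{"api": "play_rows", "payload": {
  "series": [
    {"jaw": 0.1,"dx": -0.0023,"dy": 0.0006,"dz": 0.0,"twist": 0.0},
    {"jaw": 0.1,"dx": -0.003,"dy": 0.0008,"dz": 0.0037,"twist": 0.0},
    {"jaw": 0.1,"dx": -0.003,"dy": 0.0008,"dz": 0.0037,"twist": 0.0},
    {"jaw": 0.1,"dx": -0.0036,"dy": 0.0009,"dz": 0.0031,"twist": 0.0},
    {"jaw": 0.1,"dx": -0.0036,"dy": 0.0009,"dz": 0.0031,"twist": 0.0},
    {"jaw": 0.1,"dx": 0.0,"dy": 0.0,"dz": 0.0,"twist": 0.0},
    {"jaw": 0.1,"dx": 0.0,"dy": 0.0,"dz": 0.0,"twist": 0.0}
  ]
}}

```text
t: 7.75
tool_pos: [0.5835, 0.2436, 0.0761]
tool_rot: [179.9, 0.2, 165.6]
wrist_force: [6.0, -1.3, -0.7]
width: 0.326
```

```bash
python3 - <<'E'
from h import *
p=manip.get_image("wrist"); save(p,"w7.png",(180,60,460,300),2.8); np.savez("pics/w7.npz",**p); print(manip.observe()["wrist_force"],manip.observe()["tool_pos"])
E
python3 tilt.py pics/w7.npz
```

```text
[ 6.32003672 -0.92094118 -1.33771638] [0.58357212 0.24356067 0.07608582]
14430 3324 n(h,t,z) [0.9991 0.0021 0.0417] c [-0.016   0.0003  0.0475] tilt 2.387488678514457 dist tcp->plane 0.013986036464250354 range b -0.024416660544218177 0.039710270591402794
```

View pics/w7.png

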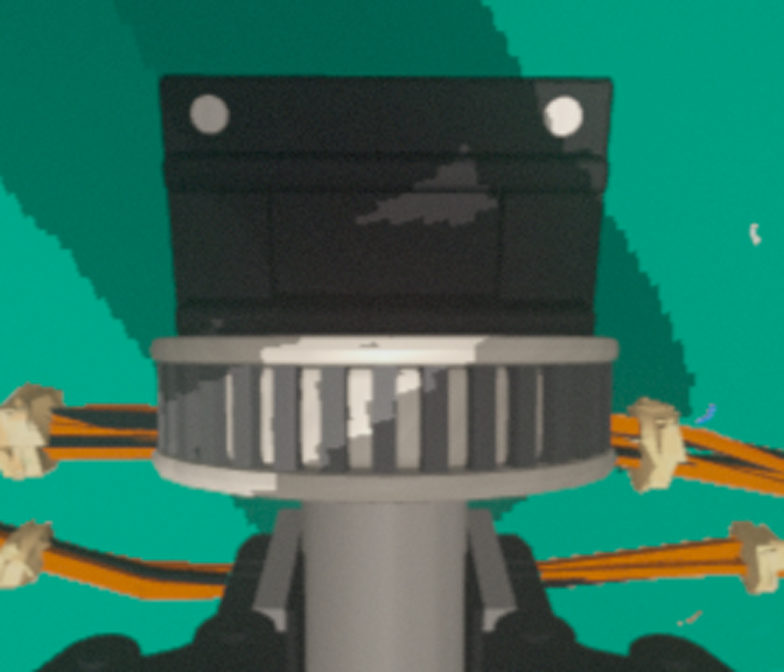

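Emit:
{"api": "play_rows", "payload": {
  "series": [
    {"jaw": 0.1,"dx": -0.0038,"dy": 0.001,"dz": 0.0009,"twist": 0.0},
    {"jaw": 0.1,"dx": -0.0038,"dy": 0.001,"dz": 0.0009,"twist": 0.0},
    {"jaw": 0.1,"dx": -0.0039,"dy": 0.001,"dz": 0.0011,"twist": 0.0},
    {"jaw": 0.1,"dx": -0.0039,"dy": 0.001,"dz": 0.0011,"twist": 0.0},
    {"jaw": 0.1,"dx": 0.0,"dy": 0.0,"dz": 0.0,"twist": 0.0},
    {"jaw": 0.1,"dx": 0.0,"dy": 0.0,"dz": 0.0,"twist": 0.0}
  ]
}}

```text
t: 8.4
tool_pos: [0.5695, 0.2475, 0.0817]
tool_rot: [179.8, 0.4, 165.6]
wrist_force: [10.0, -4.2, 7.6]
width: 0.326
```

Run:
```python
from h import *
p=manip.get_image("wrist"); save(p,"w8.png",(180,60,460,300),2.8); np.savez("pics/w8.npz",**p); s=manip.observe(); print(s["wrist_force"],s["tool_pos"],s["wrist_torque"])
d=s["tool_pos"]-[.5236,.2593,.027]; g=np.array([d[0]*.968-d[1]*.25-.0278,d[2]-.024])*1e3; r=np.hypot(*g); print(g,"theta",np.degrees(np.arctan2(g[1],g[0])-np.arccos(48.4/r)),"s",np.sqrt(r*r-48.4**2))
```

```text
[ 9.43915212 -5.25921932  7.51574019] [0.56948648 0.24747177 0.0816394 ] [-0.91999698 -1.90507462  0.01977966]
[19.57516541 30.63939657] theta nan s nan<stdin>:3: RuntimeWarning: invalid value encountered in arccos
<stdin>:3: RuntimeWarning: invalid value encountered in sqrt
```

View pics/w8.png

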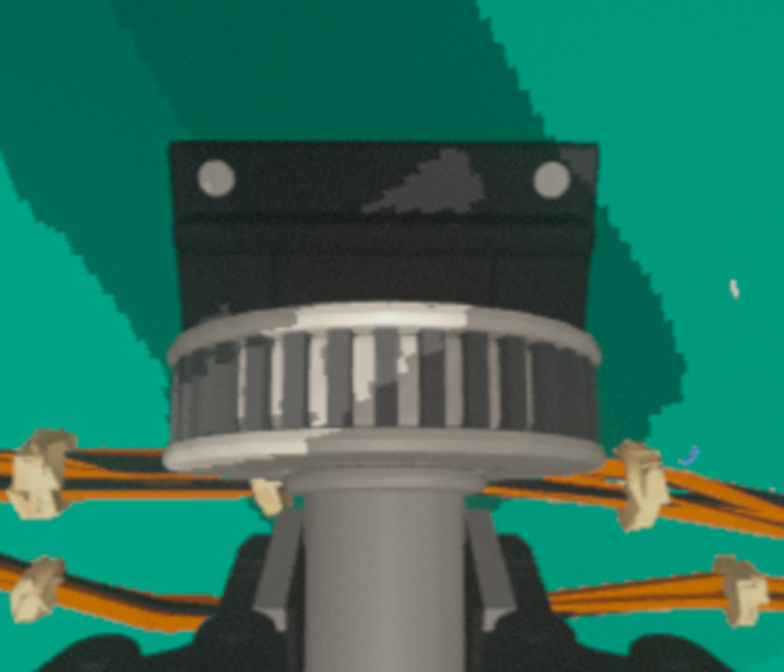

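Emit:
{"api": "play_rows", "payload": {
  "series": [
    {"jaw": 0.1,"dx": -0.0037,"dy": 0.001,"dz": 0.0006,"twist": 0.0},
    {"jaw": 0.1,"dx": -0.0037,"dy": 0.001,"dz": 0.0006,"twist": 0.0},
    {"jaw": 0.1,"dx": -0.0037,"dy": 0.001,"dz": 0.0006,"twist": 0.0},
    {"jaw": 0.1,"dx": -0.0048,"dy": 0.0012,"dz": 0.0003,"twist": 0.0},
    {"jaw": 0.1,"dx": -0.0048,"dy": 0.0012,"dz": 0.0003,"twist": 0.0},
    {"jaw": 0.1,"dx": 0.0,"dy": 0.0,"dz": 0.0,"twist": 0.0},
    {"jaw": 0.1,"dx": 0.0,"dy": 0.0,"dz": 0.0,"twist": 0.0}
  ]
}}

```text
t: 9.15
tool_pos: [0.5461, 0.2531, 0.081]
tool_rot: [-180.0, -0.0, 165.6]
wrist_force: [0.8, 0.4, -1.7]
width: 0.327
```

```bash
cat > g.py <<'E'
from h import *
import sys
p=manip.get_image("wrist"); save(p,sys.argv[1]+".png",(180,60,460,300),2.8); np.savez("pics/%s.npz"%sys.argv[1],**p); s=manip.observe(); print(s["wrist_force"],s["tool_pos"],s["wrist_torque"])
d=s["tool_pos"]-[.5236,.2593,.003]; g=np.array([d[0]*.968-d[1]*.25-.0278,d[2]-.024])*1e3; r=np.hypot(*g); print(g,"theta",np.degrees(np.arctan2(g[1],g[0])-np.arccos(48.4/r)),"s",np.sqrt(r*r-48.4**2))
E
python3 g.py w9
```

```text
[ 0.2080937   0.0646358  -2.00183137] [0.54625649 0.25301656 0.08084733] [ 0.00429951  0.01649468 -0.01594945]
[-4.29766084 53.84733452] theta 68.19886804641206 s 23.98844145881183
```

View pics/w9.png

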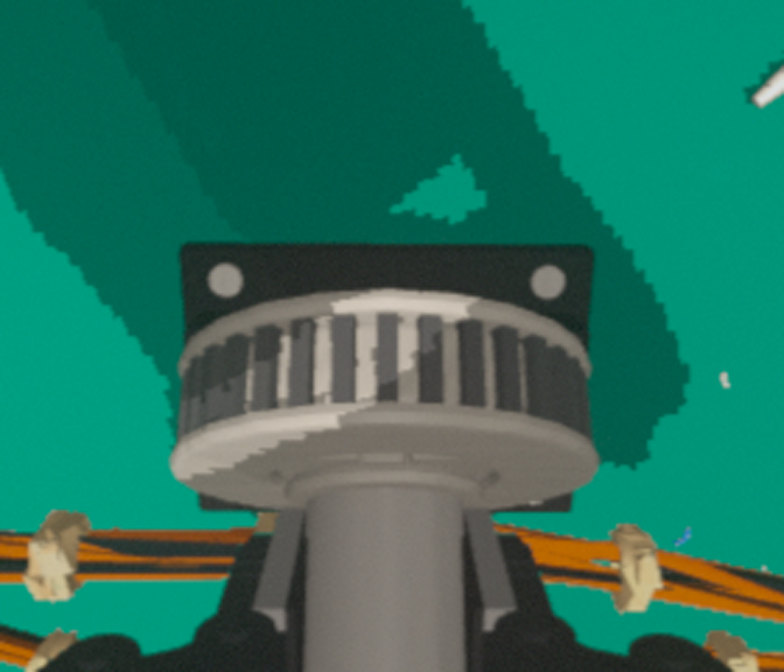

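```bash
cat > face.py <<'E'
from h import *
import sys
def face(p,boxes):
    W=cloud(p)[...,:3]; P=np.concatenate([W[v0:v1,u0:u1].reshape(-1,3) for u0,v0,u1,v1 in boxes])
    h=np.array([np.cos(np.radians(-14.5)),np.sin(np.radians(-14.5)),0]); t=np.array([-h[1],h[0],0])
    tcp=manip.observe()["tool_pos"]; Q=np.stack([(P-tcp)@h,(P-tcp)@t,P[:,2]-tcp[2]],-1)
    rng=np.random.default_rng(0); best=(0,)
    for _ in range(1500):
        A,B,C=Q[rng.choice(len(Q),3,replace=False)]; n=np.cross(B-A,C-A); l=np.linalg.norm(n)
        if l<1e-7: continue
        n/=l; k=(abs((Q-A)@n)<0.0008).sum()
        if k>best[0]: best=(k,n,A)
    k,n,A=best; q=Q[abs((Q-A)@n)<0.0012]; c=q.mean(0); n=np.linalg.svd(q-c)[2][2]; n*=np.sign(n[2])
    print(len(Q),k,n.round(3),c.round(4),"tilt",np.degrees(np.arctan2(n[2],n[0])).round(1),"tcp above face",((-c)@n).round(4))
if __name__=="__main__":
    face(dict(np.load(sys.argv[1],allow_pickle=True)),eval(sys.argv[2]))
E
python3 face.py pics/w9.npz "[(250,214,285,228),(348,212,385,228)]"
```

```text
1082 991 [0.785 0.004 0.619] [-0.0311  0.0016  0.0026] tilt 38.3 tcp above face 0.0227
```

Run:
```python
from h import *
np.set_printoptions(precision=3,suppress=True)
p=dict(np.load("pics/w1.npz",allow_pickle=True))
for u,v in [(300,84),(250,95),(180,115),(300,120),(340,150),(380,160),(300,180),(230,200),(230,150),(115,215),(75,250),(250,238),(150,240)]: print(u,v,world(p,u,v))
```

```text
300 84 [0.368 0.284 0.002]
250 95 [0.365 0.221 0.002]
180 115 [0.366 0.127 0.002]
300 120 [0.409 0.273 0.002]
340 150 [0.458 0.314 0.002]
380 160 [0.482 0.362 0.01 ]
300 180 [0.485 0.253 0.002]
230 200 [0.489 0.15  0.001]
230 150 [0.423 0.174 0.002]
115 215 [ 0.47  -0.012  0.007]
75 250 [ 0.505 -0.088  0.013]
250 238 [0.546 0.164 0.016]
150 240 [0.52  0.015 0.002]
```

Emit:
{"api": "play_rows", "payload": {
  "series": [
    {"jaw": 0.1,"dx": 0.0,"dy": 0.0,"dz": 0.02,"twist": 0.0},
    {"jaw": 0.1,"dx": 0.0,"dy": 0.0,"dz": 0.03,"twist": 0.0},
    {"jaw": 0.1,"dx": -0.017,"dy": -0.026,"dz": 0.0,"twist": 0.0},
    {"jaw": 0.1,"dx": -0.017,"dy": -0.026,"dz": 0.0,"twist": 0.0},
    {"jaw": 0.1,"dx": -0.017,"dy": -0.026,"dz": 0.0,"twist": 0.0},
    {"jaw": 0.1,"dx": -0.017,"dy": -0.027,"dz": 0.0,"twist": 0.0},
    {"jaw": 0.1,"dx": 0.0,"dy": 0.0,"dz": -0.03,"twist": 0.0},
    {"jaw": 0.1,"dx": 0.0,"dy": 0.0,"dz": -0.025,"twist": 0.0},
    {"jaw": 0.1,"dx": 0.0,"dy": 0.0,"dz": 0.0,"twist": 0.0},
    {"jaw": 0.1,"dx": 0.0,"dy": 0.0,"dz": 0.0,"twist": 0.0}
  ]
}}

```text
t: 10.2
tool_pos: [0.4786, 0.1481, 0.0763]
tool_rot: [-180.0, -0.0, 165.6]
wrist_force: [0.3, 0.0, -2.7]
width: 0.326
```

```bash
python3 g.py w10; python3 face.py pics/w10.npz "[(250,214,285,228),(348,212,385,228)]"
```

```text
[ 0.27961382 -0.16554805 -1.94917426] [0.47893962 0.14819578 0.07687011] [ 0.03128447 -0.03642102 -0.01084645]
[-43.25519442  49.87010689] theta 88.08908009523165 s 44.89409097911822
1082 989 [0.785 0.003 0.619] [-0.0312  0.0012  0.002 ] tilt 38.2 tcp above face 0.0233
```

View pics/w10.png

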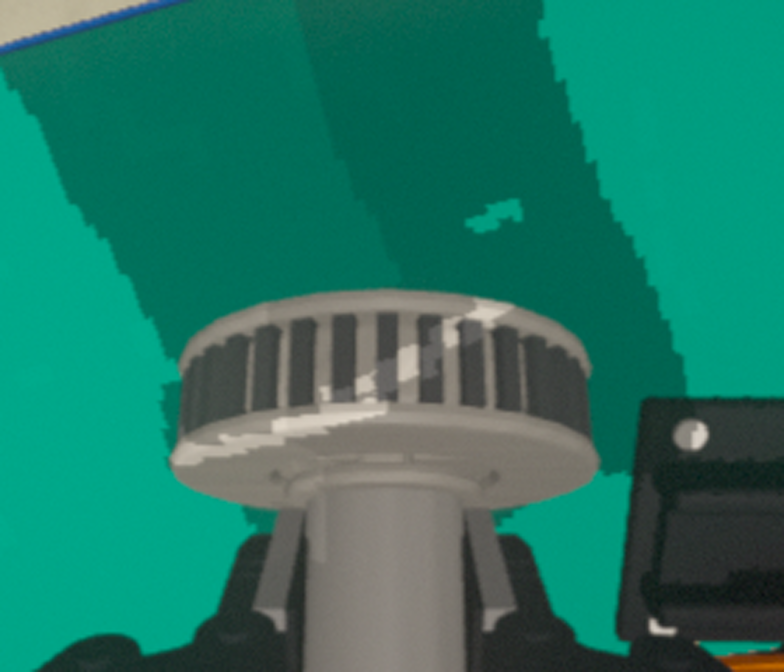

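Emit:
{"api": "play_rows", "payload": {
  "series": [
    {"jaw": 0.1,"dx": 0.0,"dy": 0.0,"dz": -0.008,"twist": 0.0},
    {"jaw": 0.1,"dx": 0.0,"dy": 0.0,"dz": -0.0075,"twist": 0.0},
    {"jaw": 0.1,"dx": -0.0039,"dy": 0.001,"dz": 0.0,"twist": 0.0},
    {"jaw": 0.1,"dx": -0.0039,"dy": 0.001,"dz": 0.0,"twist": 0.0},
    {"jaw": 0.1,"dx": -0.0039,"dy": 0.001,"dz": 0.0,"twist": 0.0},
    {"jaw": 0.1,"dx": 0.0,"dy": 0.0,"dz": 0.0,"twist": 0.0}
  ]
}}

```text
t: 10.85
tool_pos: [0.467, 0.1513, 0.061]
tool_rot: [179.9, 0.1, 165.6]
wrist_force: [0.4, 0.8, 8.0]
width: 0.325
```

```bash
python3 g.py w11; python3 face.py pics/w11.npz "[(250,214,285,228),(348,212,385,228)]"
```

```text
[0.24726356 0.35081741 7.82293663] [0.46700914 0.15131133 0.06098808] [0.20688289 0.02371645 0.01955113]
[-55.58278147  33.98807537] theta 106.53309526088013 s 43.61278325298633
1082 988 [0.783 0.002 0.622] [-0.031   0.0016  0.0027] tilt 38.4 tcp above face 0.0226
```

View pics/w11.png

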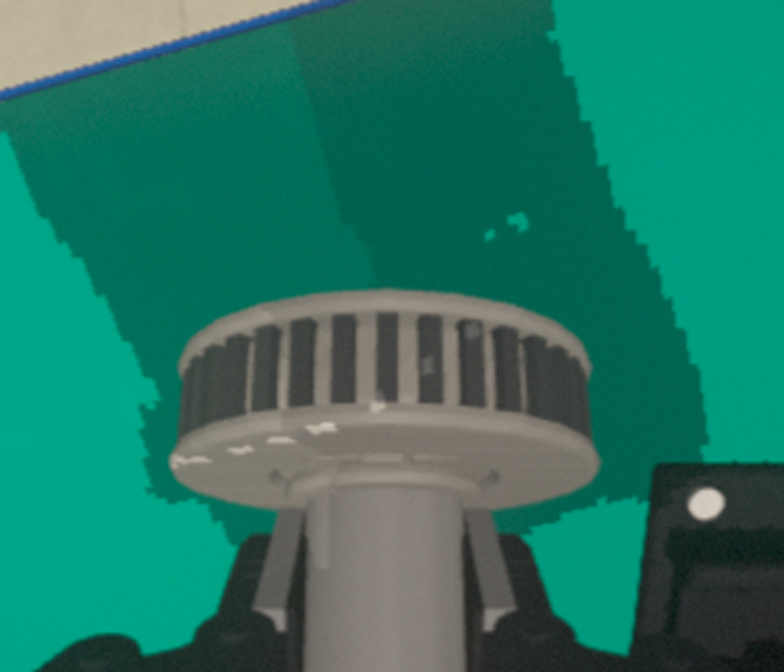

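Emit:
{"api": "play_rows", "payload": {
  "series": [
    {"jaw": 0.1,"dx": -0.002,"dy": 0.0005,"dz": -0.0015,"twist": 0.0},
    {"jaw": 0.1,"dx": -0.003,"dy": 0.0008,"dz": -0.0005,"twist": 0.0},
    {"jaw": 0.1,"dx": -0.003,"dy": 0.0008,"dz": 0.0,"twist": 0.0}
  ]
}}

```text
t: 11.2
tool_pos: [0.4618, 0.1535, 0.0609]
tool_rot: [179.8, 0.5, 165.6]
wrist_force: [12.6, -2.8, 14.1]
width: 0.329
```

```bash
python3 g.py w12; python3 face.py pics/w12.npz "[(250,214,285,228),(348,212,385,228)]"
```

```text
[ 2.17394431  2.25092081 23.33346359] [0.46109088 0.15364634 0.06069762] [ 0.45365648 -0.31730709 -0.03052131]
[-61.89541011  33.69762067] theta 104.81054914198376 s 51.225105479086224
1082 996 [0.776 0.001 0.631] [-0.03    0.0016  0.002 ] tilt 39.1 tcp above face 0.022
```

Emit:
{"api": "play_rows", "payload": {
  "series": [
    {"jaw": 0.1,"dx": -0.004,"dy": 0.001,"dz": -0.0005,"twist": 0.0},
    {"jaw": 0.1,"dx": -0.004,"dy": 0.001,"dz": 0.0,"twist": 0.0},
    {"jaw": 0.1,"dx": -0.004,"dy": 0.001,"dz": 0.0,"twist": 0.0}
  ]
}}

```text
t: 11.55
tool_pos: [0.4503, 0.1567, 0.0608]
tool_rot: [179.7, 0.6, 165.6]
wrist_force: [9.9, -1.4, 22.8]
width: 0.326
```

```bash
python3 g.py w13; python3 face.py pics/w13.npz "[(250,214,285,228),(348,212,385,228)]"
```

```text
[ 5.64649976  1.01898348 24.42226504] [0.44959964 0.15685441 0.06067721] [ 0.24767252 -0.97159656  0.0540359 ]
[-73.82095627  33.67721223] theta 102.09713502546813 s 65.12394496674942
1082 994 [0.775 0.    0.632] [-0.0301  0.0016  0.0021] tilt 39.2 tcp above face 0.022
```

Emit:
{"api": "play_rows", "payload": {
  "series": [
    {"jaw": 0.1,"dx": 0.0,"dy": 0.0,"dz": 0.012,"twist": 0.0},
    {"jaw": 0.1,"dx": 0.016,"dy": -0.004,"dz": 0.0,"twist": 0.0},
    {"jaw": 0.1,"dx": 0.016,"dy": -0.004,"dz": 0.0,"twist": 0.0},
    {"jaw": 0.1,"dx": 0.016,"dy": -0.004,"dz": 0.0,"twist": 0.0},
    {"jaw": 0.1,"dx": 0.0,"dy": 0.0,"dz": -0.005,"twist": 0.0},
    {"jaw": 0.1,"dx": 0.0,"dy": 0.0,"dz": -0.0045,"twist": 0.0},
    {"jaw": 0.1,"dx": 0.0,"dy": 0.0,"dz": 0.0,"twist": 0.0}
  ]
}}

```text
t: 12.3
tool_pos: [0.4945, 0.1441, 0.0608]
tool_rot: [-180.0, 0.0, 165.6]
wrist_force: [-0.2, -3.0, 10.5]
width: 0.324
```

```bash
python3 g.py w14; python3 face.py pics/w14.npz "[(250,214,285,228),(348,212,385,228)]"
```

```text
[-0.2585     -2.92264551 10.588656  ] [0.49444396 0.14412002 0.06087284] [-0.66146907  0.09935564  0.05127225]
[-27.22805592  33.87283812] theta nan s nan
1082 989 [0.785 0.004 0.619] [-0.0309  0.0012  0.0026] tilt 38.3 tcp above face 0.0227g.py:4: RuntimeWarning: invalid value encountered in arccos
  d=s["tool_pos"]-[.5236,.2593,.003]; g=np.array([d[0]*.968-d[1]*.25-.0278,d[2]-.024])*1e3; r=np.hypot(*g); print(g,"theta",np.degrees(np.arctan2(g[1],g[0])-np.arccos(48.4/r)),"s",np.sqrt(r*r-48.4**2))
g.py:4: RuntimeWarning: invalid value encountered in sqrt
  d=s["tool_pos"]-[.5236,.2593,.003]; g=np.array([d[0]*.968-d[1]*.25-.0278,d[2]-.024])*1e3; r=np.hypot(*g); print(g,"theta",np.degrees(np.arctan2(g[1],g[0])-np.arccos(48.4/r)),"s",np.sqrt(r*r-48.4**2))
```

View pics/w14.png

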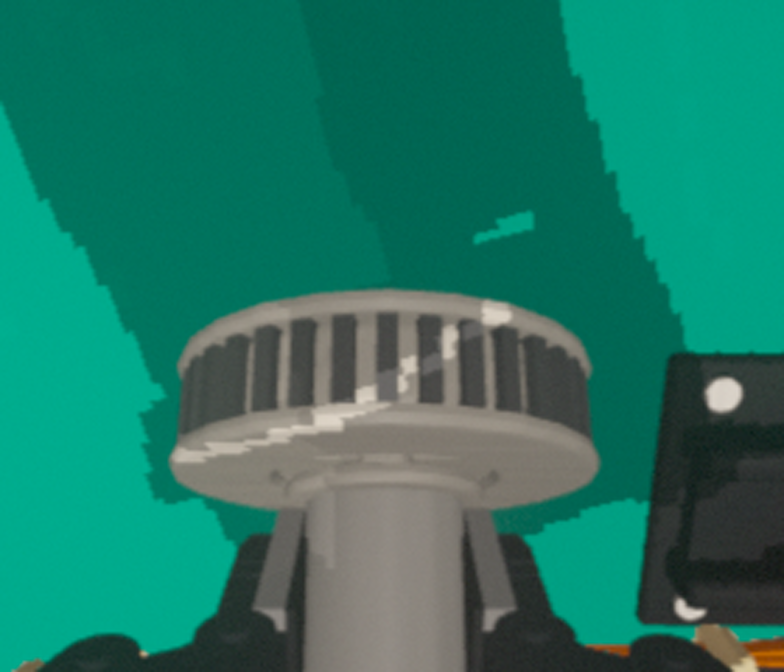

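Emit:
{"api": "play_rows", "payload": {
  "series": [
    {"jaw": 0.1,"dx": 0.0,"dy": 0.0,"dz": 0.0005,"twist": 0.0},
    {"jaw": 0.6,"dx": 0.0,"dy": 0.0,"dz": 0.0,"twist": 0.0},
    {"jaw": 0.6,"dx": 0.0,"dy": 0.0,"dz": 0.0,"twist": 0.0},
    {"jaw": 0.6,"dx": 0.0,"dy": 0.0,"dz": 0.0,"twist": 0.0},
    {"jaw": 0.6,"dx": 0.0,"dy": 0.0,"dz": 0.0,"twist": 0.0},
    {"jaw": 0.6,"dx": 0.0,"dy": 0.0,"dz": 0.0,"twist": 0.0}
  ]
}}

```text
t: 12.95
tool_pos: [0.4946, 0.1441, 0.0608]
tool_rot: [-180.0, -0.0, 165.6]
wrist_force: [-0.6, 0.1, -0.1]
width: 0.604
```

Run:
```python
from h import *
p=manip.get_image("wrist"); save(p,"w15.png"); np.savez("pics/w15.npz",**p); s=manip.observe(); print(s["wrist_force"],s["tool_pos"])
```

```text
[-0.40926856  0.28919039 -0.38530893] [0.49459343 0.14409316 0.06080026]
```

View pics/w15.png

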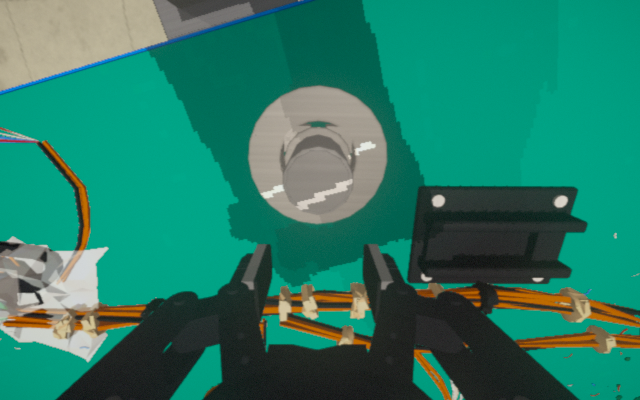

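```bash
cat > flat.py <<'E'
from h import *
import sys
np.set_printoptions(precision=4,suppress=True)
def cen(W,lo,hi,box):
    m=(W[...,2]>lo)&(W[...,2]<hi)&(W[...,0]>box[0])&(W[...,0]<box[1])&(W[...,1]>box[2])&(W[...,1]<box[3])
    q=W[m]; q=q[:,:3]
    c,r=cv2.minEnclosingCircle((q[:,:2]*1000).astype(np.float32))
    print(lo,hi,len(q),"centre",np.array(c)/1000,"r",r,"zmed",np.median(q[:,2]),"bbox",q[:,:2].min(0),q[:,:2].max(0))
    A=np.c_[q[:,:2],np.ones(len(q))]; k=np.linalg.lstsq(A,q[:,2],rcond=None)[0]; print(" slope deg",np.degrees(k[:2]))
if __name__=="__main__":
    p=dict(np.load(sys.argv[1],allow_pickle=True)); W=cloud(p); b=eval(sys.argv[2])
    for a in sys.argv[3:]:
        lo,hi=map(float,a.split(",")); cen(W,lo,hi,b)
E
python3 flat.py pics/w15.npz "(.39,.50,.1,.22)" .065,.075 .017,.0235
python3 - <<'E'
from h import *
p=dict(np.load("pics/w15.npz",allow_pickle=True)); save(p,"w15c.png",(240,80,400,230),5)
E
```

```text
0.065 0.075 4759 centre [0.4726 0.1499] r 43.200279235839844 zmed 0.07043385880205574 bbox [0.4306 0.1074] [0.4999 0.1839]
 slope deg [-0.2202 -0.0803]
0.017 0.0235 9531 centre [0.4586 0.1741] r 61.36088180541992 zmed 0.022033527077039206 bbox [0.4055 0.1177] [0.4999 0.2195]
 slope deg [-0.0378 -0.0218]
```

View pics/w15c.png

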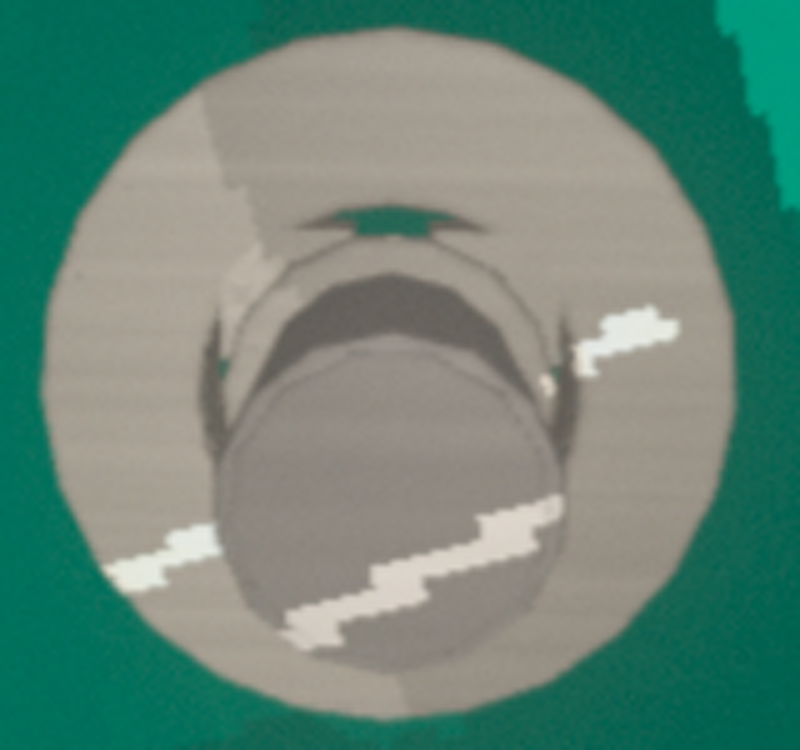

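```bash
python3 flat.py pics/w15.npz "(.425,.467,.135,.175)" .067,.075
python3 - <<'E'
from h import *
p=dict(np.load("pics/w15.npz",allow_pickle=True)); W=cloud(p)[...,:3]
S=W[80:230,240:400].reshape(-1,3)
for lo,hi in [(.067,.075),(.018,.025)]:
    q=S[(S[:,2]>lo)&(S[:,2]<hi)]; print(len(q),cv2.minEnclosingCircle((q[:,:2]*1000).astype(np.float32)))
E
```

```text
0.067 0.075 3832 centre [0.4452 0.1572] r 14.916522026062012 zmed 0.07045291741678958 bbox [0.4306 0.1425] [0.46  0.172]
 slope deg [ 0.7596 -0.1879]
3832 ((445.2377014160156, 157.20086669921875), 14.916522026062012)
9721 ((445.2445983886719, 157.17276000976562), 40.00041198730469)
```

Emit:
{"api": "play_rows", "payload": {
  "series": [
    {"jaw": 0.75,"dx": 0.0,"dy": 0.0,"dz": 0.03,"twist": 0.0},
    {"jaw": 0.75,"dx": 0.0,"dy": 0.0,"dz": 0.03,"twist": 0.0},
    {"jaw": 0.75,"dx": -0.025,"dy": 0.0065,"dz": 0.0,"twist": 0.0},
    {"jaw": 0.75,"dx": -0.0244,"dy": 0.0066,"dz": 0.0,"twist": 0.0},
    {"jaw": 0.75,"dx": 0.0,"dy": 0.0,"dz": 0.0,"twist": 0.0},
    {"jaw": 0.75,"dx": 0.0,"dy": 0.0,"dz": -0.02,"twist": 0.0},
    {"jaw": 0.75,"dx": 0.0,"dy": 0.0,"dz": -0.02,"twist": 0.0},
    {"jaw": 0.75,"dx": 0.0,"dy": 0.0,"dz": -0.02,"twist": 0.0},
    {"jaw": 0.75,"dx": 0.0,"dy": 0.0,"dz": -0.006,"twist": 0.0},
    {"jaw": 0.75,"dx": 0.0,"dy": 0.0,"dz": 0.0,"twist": 0.0}
  ]
}}

```text
t: 14.0
tool_pos: [0.4453, 0.157, 0.0544]
tool_rot: [-180.0, -0.1, 165.6]
wrist_force: [-0.2, -0.4, 0.6]
width: 0.749
```

Emit:
{"api": "play_rows", "payload": {
  "series": [
    {"jaw": 0.1,"dx": 0.0,"dy": 0.0,"dz": 0.0,"twist": 0.0},
    {"jaw": 0.1,"dx": 0.0,"dy": 0.0,"dz": 0.0,"twist": 0.0},
    {"jaw": 0.1,"dx": 0.0,"dy": 0.0,"dz": 0.0,"twist": 0.0},
    {"jaw": 0.1,"dx": 0.0,"dy": 0.0,"dz": 0.0,"twist": 0.0},
    {"jaw": 0.1,"dx": 0.0,"dy": 0.0,"dz": 0.0,"twist": 0.0},
    {"jaw": 0.1,"dx": 0.0,"dy": 0.0,"dz": 0.0,"twist": 0.0},
    {"jaw": 0.1,"dx": 0.0,"dy": 0.0,"dz": 0.02,"twist": 0.0},
    {"jaw": 0.1,"dx": 0.0,"dy": 0.0,"dz": 0.04,"twist": 0.0},
    {"jaw": 0.1,"dx": 0.0,"dy": 0.0,"dz": 0.04,"twist": 0.0},
    {"jaw": 0.1,"dx": 0.0,"dy": 0.0,"dz": 0.04,"twist": 0.0},
    {"jaw": 0.1,"dx": 0.0,"dy": 0.0,"dz": 0.0,"twist": 0.0}
  ]
}}

```text
t: 15.1
tool_pos: [0.447, 0.1577, 0.2]
tool_rot: [179.8, 0.4, 165.6]
wrist_force: [0.1, -0.4, -2.6]
width: 0.324
```

Run:
```python
from h import *
p=manip.get_image("wrist"); save(p,"w16.png"); np.savez("pics/w16.npz",**p); s=manip.observe(); print(s["wrist_force"],s["tool_pos"],s["joints"])
```

```text
[-0.23106775 -0.04653235 -3.09959404] [0.4460205  0.15738439 0.19718429] [ 1.49979798e+01  1.05492870e+01  1.03285723e+02 -9.17033870e-05
  6.58856426e+01 -6.06335711e+01]
```

View pics/w16.png

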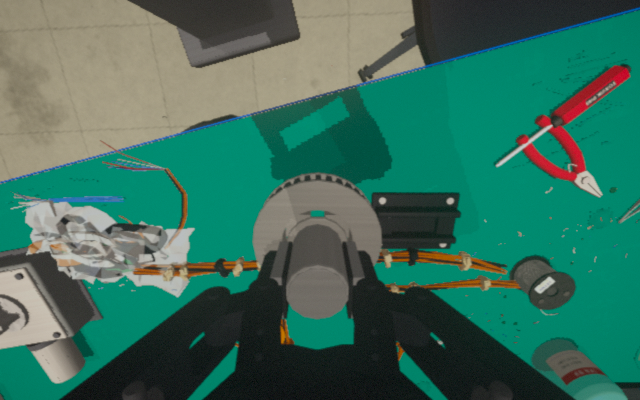

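Emit:
{"api": "play_rows", "payload": {
  "series": [
    {"jaw": 0.1,"dx": 0.005,"dy": -0.037,"dz": 0.001,"twist": 0.0},
    {"jaw": 0.1,"dx": 0.005,"dy": -0.037,"dz": 0.001,"twist": 0.0},
    {"jaw": 0.1,"dx": 0.005,"dy": -0.037,"dz": 0.001,"twist": 0.0},
    {"jaw": 0.1,"dx": 0.005,"dy": -0.037,"dz": 0.001,"twist": 0.0},
    {"jaw": 0.1,"dx": 0.005,"dy": -0.037,"dz": 0.001,"twist": 0.0},
    {"jaw": 0.1,"dx": 0.005,"dy": -0.037,"dz": 0.001,"twist": 0.0},
    {"jaw": 0.1,"dx": 0.005,"dy": -0.037,"dz": 0.001,"twist": 0.0},
    {"jaw": 0.1,"dx": 0.005,"dy": -0.037,"dz": 0.001,"twist": 0.0},
    {"jaw": 0.1,"dx": 0.005,"dy": -0.037,"dz": 0.001,"twist": 0.0},
    {"jaw": 0.1,"dx": 0.005,"dy": -0.037,"dz": 0.001,"twist": 0.0},
    {"jaw": 0.1,"dx": 0.005,"dy": -0.037,"dz": 0.001,"twist": 0.0},
    {"jaw": 0.1,"dx": 0.0,"dy": 0.0,"dz": 0.0,"twist": 0.0}
  ]
}}

```text
t: 16.35
tool_pos: [0.4998, -0.2532, 0.204]
tool_rot: [-180.0, -0.1, 165.4]
wrist_force: [0.6, 0.9, -2.0]
width: 0.324
```

Run:
```python
from h import *
p=manip.get_image("wrist"); save(p,"w17.png"); np.savez("pics/w17.npz",**p); s=manip.observe(); print(s["wrist_force"],s["tool_pos"],s["joints"])
for l in ["spindle_seat","spindle_nose","pulley_centre"]:
    print(l,[(np.round(q["xy"],1).tolist(),round(q["conf"],2),np.round(world(p,*q["xy"]),3).tolist()) for q in manip.look_for(p,l)])
```

```text
[ 0.56776931 -0.1222586  -2.30517383] [ 0.49963927 -0.25119423  0.20394107] [-3.04418348e+01  2.09535307e+01  8.89225448e+01 -4.55003563e-03
  7.02791421e+01 -1.05926477e+02]
spindle_seat [([21.1, 240.7], 0.93, [0.481, -0.605, 0.028]), ([333.2, 156.0], 0.59, [0.473, -0.229, 0.044])]
spindle_nose [([334.8, 155.5], 0.81, [0.473, -0.227, 0.045]), ([22.9, 238.9], 0.66, [0.48, -0.605, 0.026])]
pulley_centre [([316.1, 232.9], 0.81, [0.485, -0.249, 0.187]), ([564.7, 225.9], 0.45, [0.639, 0.031, 0.002])]
```

View pics/w17.png

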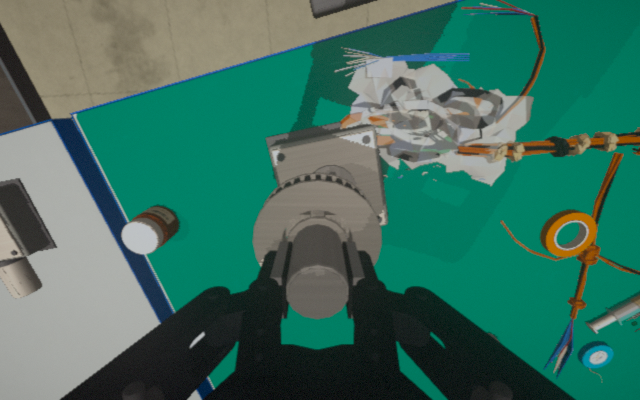

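Emit:
{"api": "play_rows", "payload": {
  "series": [
    {"jaw": 0.1,"dx": 0.026,"dy": 0.0,"dz": 0.01,"twist": 0.0},
    {"jaw": 0.1,"dx": 0.026,"dy": 0.0,"dz": 0.01,"twist": 0.0},
    {"jaw": 0.1,"dx": 0.026,"dy": 0.0,"dz": 0.01,"twist": 0.0},
    {"jaw": 0.1,"dx": 0.0,"dy": 0.0,"dz": 0.0,"twist": 0.0},
    {"jaw": 0.1,"dx": 0.0,"dy": 0.0,"dz": 0.0,"twist": 0.0}
  ]
}}

```text
t: 17.05
tool_pos: [0.5782, -0.2487, 0.2352]
tool_rot: [180.0, -0.1, 165.7]
wrist_force: [-0.8, 0.1, -2.8]
width: 0.333
```

Run:
```python
from h import *
p=manip.get_image("wrist"); save(p,"w18.png"); np.savez("pics/w18.npz",**p); s=manip.observe(); print(s["wrist_force"],s["tool_pos"],s["joints"])
save(p,"w18c.png",(230,50,420,200),4)
```

```text
[-0.55405094  1.01258055 -1.72595305] [ 0.57779687 -0.24896263  0.23514364] [-2.66435993e+01  2.82014654e+01  7.43404563e+01 -5.06731388e-03
  7.75399419e+01 -1.02330768e+02]
```

View pics/w18.png

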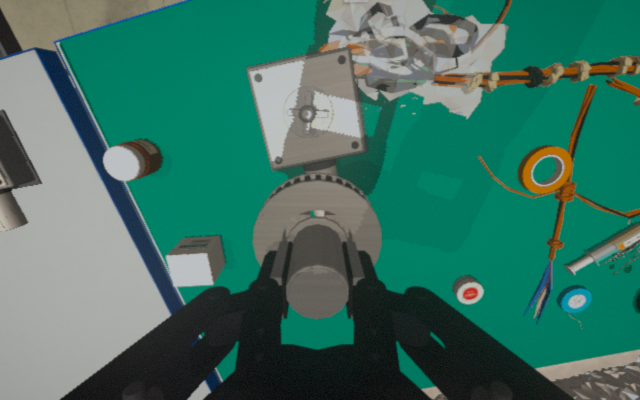

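View pics/w18c.png

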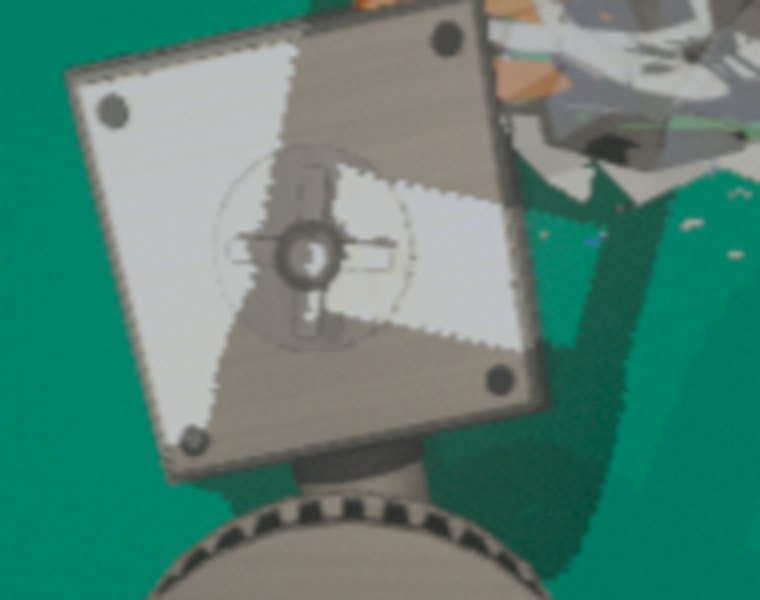

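Run:
```python
from h import *
np.set_printoptions(precision=4,suppress=True)
p=dict(np.load("pics/w18.npz",allow_pickle=True)); W=cloud(p)[...,:3]
a=plane(p,288.75,111.25,.07);b=plane(p,328.75,113.75,.07);c=plane(p,309.5,92.5,.07);d=plane(p,307,132.5,.07)
for x,y in((a,b),(c,d)): v=y-x; print(np.degrees(np.arctan2(v[1],v[0])),np.linalg.norm(v))
print("arm mids",(a+b)/2,(c+d)/2)
S=W[60:165,250:370].reshape(-1,3)
q=S[(S[:,2]>.038)&(S[:,2]<.052)]; r=cv2.minAreaRect((q[:,:2]*1000).astype(np.float32)); print("box",r)
for lo,hi in[(.086,.1),(.080,.1),(.064,.0735),(.047,.053)]:
    q=S[(S[:,2]>lo)&(S[:,2]<hi)]
    if len(q): print(lo,hi,len(q),q.mean(0),np.median(q,0),q.max(0),q.min(0),cv2.minEnclosingCircle((q[:,:2]*1000).astype(np.float32)))
z=W[95:131:2,290:328:2,2]*1000
print(np.array2string(z.round(),max_line_width=250))
```

```text
72.29549563037166 0.038932068159940894
-18.577929800942265 0.03731635144652259
arm mids [ 0.5052 -0.2378  0.07  ] [ 0.5055 -0.2384  0.07  ]
box ((508.0709533691406, -240.0050048828125), (109.66303253173828, 114.61890411376953), 86.29688262939453)
0.086 0.1 233 [ 0.505  -0.2397  0.0907] [ 0.5049 -0.2396  0.0908] [ 0.5126 -0.232   0.095 ] [ 0.4975 -0.2473  0.0862] ((504.98980712890625, -239.75137329101562), 7.799870014190674)
0.08 0.1 235 [ 0.505  -0.2396  0.0906] [ 0.5049 -0.2396  0.0908] [ 0.5129 -0.232   0.095 ] [ 0.4975 -0.2473  0.0824] ((505.0767517089844, -239.7030487060547), 7.820247650146484)
0.064 0.0735 312 [ 0.5048 -0.2395  0.07  ] [ 0.5038 -0.238   0.07  ] [ 0.5244 -0.2203  0.0724] [ 0.4857 -0.2591  0.0655] ((504.9669494628906, -239.60494995117188), 19.814851760864258)
0.047 0.053 1596 [ 0.5042 -0.2402  0.0499] [ 0.5034 -0.2395  0.05  ] [ 0.5537 -0.192   0.0526] [ 0.4556 -0.2899  0.047 ] ((504.77777099609375, -241.33729553222656), 65.82306671142578)
[[ 52.  49.  49.  50.  49.  50.  50.  50.  70.  71.  69.  49.  51.  50.  50.  50.  50.  51.  50.]
 [ 50.  50.  50.  51.  51.  
[... 938 characters left out ...]
9.  71.  70.]
 [ 50.  51.  52.  50.  52.  91.  91.  93.  92.  93.  92.  90.  50.  50.  50.  48.  50.  69.  71.]
 [ 49.  49.  49.  51.  50.  88.  90.  90.  92.  91.  91.  88.  50.  50.  51.  51.  51.  50.  51.]
 [ 51.  51.  51.  50.  51.  49.  87.  88.  89. 356.  88.  49.  50.  50.  50.  50.  51.  51.  50.]
 [ 50.  50.  49.  50.  51.  52.  49.  70.  69.  69.  49.  50.  49.  51.  49.  50.  49.  50.  51.]
 [ 50.  50.  51.  50.  49.  51.  50.  71.  69.  69.  51.  50.  50.  50.  51.  50.  50.  50.  50.]
 [ 51.  50.  51.  50.  50.  50.  50.  71.  70.  69.  49.  50.  50.  50.  50.  51.  51.  50.  50.]
 [ 50.  51.  51.  49.  51.  50.  50.  71.  70.  70.  50.  53.  50.  49.  49.  50.  49.  51.  45.]]
```

Run:
```python
from h import *
np.set_printoptions(precision=4,suppress=True)
p=dict(np.load("pics/w18.npz",allow_pickle=True)); W=cloud(p)[...,:3]; tcp=np.array([.5780,-.2488,.2352])
S=W[60:165,250:370].reshape(-1,3); c=np.array([.505,-.2397])
q=S[(S[:,2]>.066)&(S[:,2]<.0735)]; d=q[:,:2]-c; w=d[:,0]+1j*d[:,1]; k=abs(w)>.010
print("spline angle",np.degrees(np.angle(np.mean((w[k]/abs(w[k]))**4)))/4)
H=W[160:330,240:400].reshape(-1,3)
for nm,lo,hi,rm in [("hub",.24,.262,.02),("disc",.196,.212,.05)]:
    q=H[(H[:,2]>lo)&(H[:,2]<hi)&(np.hypot(H[:,0]-tcp[0],H[:,1]-tcp[1])<rm)]
    print(nm,len(q),np.median(q[:,2]))
    h,e=np.histogram(q[:,2],22); print(h,e[[0,-1]])
    z=e[h.argmax()]; q=q[abs(q[:,2]-z-.0005)<.0015]; print(cv2.minEnclosingCircle((q[:,:2]*1000).astype(np.float32)), "rel tcp xy",np.array(cv2.minEnclosingCircle((q[:,:2]*1000).astype(np.float32))[0])/1000-tcp[:2], np.median(q[:,2]))
    A=np.c_[q[:,:2],np.ones(len(q))]; print("slope",np.degrees(np.linalg.lstsq(A,q[:,2],rcond=None)[0][:2]))
save(p,"w18d.png",(240,160,400,340),4)
```

```text
spline angle -17.209704240360306
hub 4260 0.2496933428818091
[  90   85   80   91   86  112   98  129  403 1486 1076  266   32   30
   28   27   28   27   38   26   10   12] [0.24   0.2619]
((578.1403198242188, -248.66331481933594), 19.89876365661621) rel tcp xy [0.0001 0.0001] 0.2497632706750445
slope [ 0.6013 -0.2257]
disc 6417 0.20145280574212382
[   7    5   11    9   67  354 1695 2372 1007  124   44  123  236  143
   49   23   26   18   29   22   28   25] [0.1961 0.2119]
((577.2680053710938, -248.27403259277344), 39.64792251586914) rel tcp xy [-0.0007  0.0005] 0.2013811239989267
slope [-0.1046 -0.0011]
```

View pics/w18d.png

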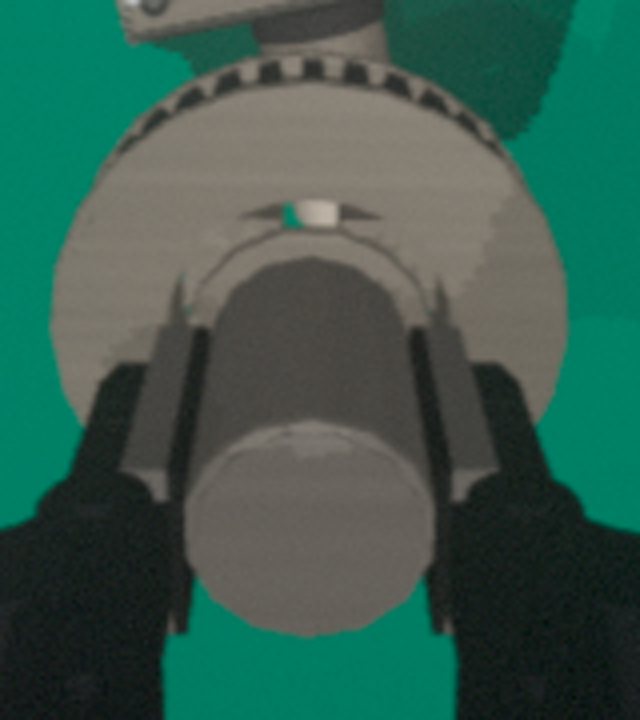

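Emit:
{"api": "play_rows", "payload": {
  "series": [
    {"jaw": 0.1,"dx": -0.024,"dy": 0.0029,"dz": 0.0,"twist": -0.0165},
    {"jaw": 0.1,"dx": -0.024,"dy": 0.0029,"dz": 0.0,"twist": -0.0165},
    {"jaw": 0.1,"dx": -0.0246,"dy": 0.003,"dz": 0.0,"twist": -0.0165},
    {"jaw": 0.1,"dx": 0.0,"dy": 0.0,"dz": -0.025,"twist": 0.0},
    {"jaw": 0.1,"dx": 0.0,"dy": 0.0,"dz": -0.025,"twist": 0.0},
    {"jaw": 0.1,"dx": 0.0,"dy": 0.0,"dz": -0.025,"twist": 0.0},
    {"jaw": 0.1,"dx": 0.0,"dy": 0.0,"dz": 0.0,"twist": 0.0},
    {"jaw": 0.1,"dx": 0.0,"dy": 0.0,"dz": 0.0,"twist": 0.0}
  ]
}}

```text
t: 17.9
tool_pos: [0.5054, -0.2409, 0.1615]
tool_rot: [180.0, -0.0, 162.8]
wrist_force: [-0.2, 0.4, -1.8]
width: 0.325
```

Run:
```python
from h import *
p=manip.get_image("wrist"); save(p,"w19.png"); np.savez("pics/w19.npz",**p); 
for _ in range(1): s=manip.observe(); print(s["wrist_force"],s["tool_pos"],s["tool_rot"])
```

```text
[-0.10578827  0.08073158 -1.2606129 ] [ 0.50578018 -0.24111391  0.16217006] [-1.79982989e+02  7.21174908e-02  1.62792965e+02]
```

View pics/w19.png

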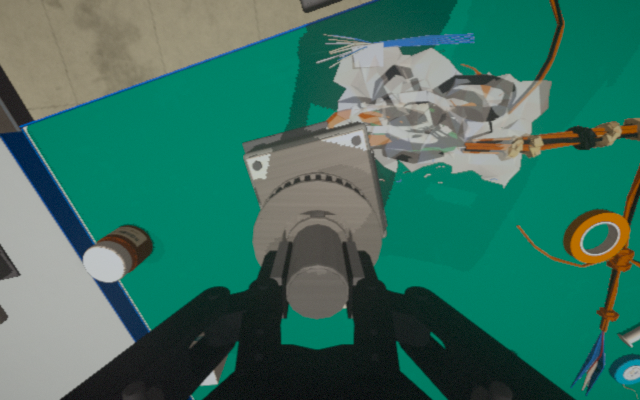

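Emit:
{"api": "play_rows", "payload": {
  "series": [
    {"jaw": 0.1,"dx": 0.0,"dy": 0.001,"dz": -0.004,"twist": 0.0},
    {"jaw": 0.1,"dx": 0.0,"dy": 0.0,"dz": -0.006,"twist": 0.0},
    {"jaw": 0.1,"dx": 0.0,"dy": 0.0,"dz": -0.006,"twist": 0.0},
    {"jaw": 0.1,"dx": 0.0,"dy": 0.0,"dz": -0.006,"twist": 0.0},
    {"jaw": 0.1,"dx": 0.0,"dy": 0.0,"dz": 0.0,"twist": 0.0}
  ]
}}

```text
t: 18.45
tool_pos: [0.5053, -0.2398, 0.1378]
tool_rot: [180.0, -0.1, 162.8]
wrist_force: [0.6, 0.2, -2.5]
width: 0.328
```

Emit:
{"api": "play_rows", "payload": {
  "series": [
    {"jaw": 0.1,"dx": 0.0,"dy": 0.0,"dz": -0.005,"twist": 0.0},
    {"jaw": 0.1,"dx": 0.0,"dy": 0.0,"dz": -0.005,"twist": 0.0},
    {"jaw": 0.1,"dx": 0.0,"dy": 0.0,"dz": -0.004,"twist": 0.0},
    {"jaw": 0.1,"dx": 0.0,"dy": 0.0,"dz": -0.002,"twist": 0.0},
    {"jaw": 0.1,"dx": 0.0,"dy": 0.0,"dz": 0.0,"twist": 0.0}
  ]
}}

```text
t: 18.95
tool_pos: [0.5056, -0.24, 0.1225]
tool_rot: [180.0, -0.0, 162.8]
wrist_force: [-1.2, -0.3, -2.4]
width: 0.33
```

Emit:
{"api": "play_rows", "payload": {
  "series": [
    {"jaw": 0.1,"dx": 0.0,"dy": 0.0,"dz": -0.003,"twist": 0.0},
    {"jaw": 0.1,"dx": 0.0,"dy": 0.0,"dz": -0.003,"twist": 0.0},
    {"jaw": 0.1,"dx": 0.0,"dy": 0.0,"dz": 0.0,"twist": 0.0}
  ]
}}

```text
t: 19.25
tool_pos: [0.5055, -0.2399, 0.1164]
tool_rot: [180.0, -0.0, 162.8]
wrist_force: [-0.3, 0.5, -1.8]
width: 0.328
```

Slots are over the splines with no resistance; continue down to the collar.

Emit:
{"api": "play_rows", "payload": {
  "series": [
    {"jaw": 0.1,"dx": 0.0,"dy": 0.0,"dz": -0.004,"twist": 0.0},
    {"jaw": 0.1,"dx": 0.0,"dy": 0.0,"dz": -0.004,"twist": 0.0},
    {"jaw": 0.1,"dx": 0.0,"dy": 0.0,"dz": -0.002,"twist": 0.0},
    {"jaw": 0.1,"dx": 0.0,"dy": 0.0,"dz": 0.0,"twist": 0.0}
  ]
}}

```text
t: 19.65
tool_pos: [0.5056, -0.2399, 0.1064]
tool_rot: [180.0, -0.0, 162.8]
wrist_force: [-0.2, 0.9, -2.6]
width: 0.329
```

Emit:
{"api": "play_rows", "payload": {
  "series": [
    {"jaw": 0.1,"dx": 0.0,"dy": 0.0,"dz": -0.001,"twist": 0.0},
    {"jaw": 0.1,"dx": 0.0,"dy": 0.0,"dz": -0.001,"twist": 0.0},
    {"jaw": 0.1,"dx": 0.0,"dy": 0.0,"dz": 0.0,"twist": 0.0}
  ]
}}

```text
t: 19.95
tool_pos: [0.5058, -0.2401, 0.1058]
tool_rot: [-180.0, 0.0, 162.8]
wrist_force: [-5.1, 2.2, 8.6]
width: 0.328
```

Emit:
{"api": "play_rows", "payload": {
  "series": [
    {"jaw": 0.1,"dx": 0.0,"dy": 0.0,"dz": 0.0005,"twist": 0.0},
    {"jaw": 0.6,"dx": 0.0,"dy": 0.0,"dz": 0.0,"twist": 0.0},
    {"jaw": 0.6,"dx": 0.0,"dy": 0.0,"dz": 0.0,"twist": 0.0},
    {"jaw": 0.6,"dx": 0.0,"dy": 0.0,"dz": 0.0,"twist": 0.0},
    {"jaw": 0.6,"dx": 0.0,"dy": 0.0,"dz": 0.02,"twist": 0.0},
    {"jaw": 0.6,"dx": 0.0,"dy": 0.0,"dz": 0.03,"twist": 0.0},
    {"jaw": 0.6,"dx": 0.0,"dy": 0.0,"dz": 0.03,"twist": 0.0},
    {"jaw": 0.6,"dx": 0.025,"dy": 0.0,"dz": 0.02,"twist": 0.0},
    {"jaw": 0.6,"dx": 0.025,"dy": 0.0,"dz": 0.02,"twist": 0.0},
    {"jaw": 0.6,"dx": 0.0,"dy": 0.0,"dz": 0.0,"twist": 0.0},
    {"jaw": 0.6,"dx": 0.0,"dy": 0.0,"dz": 0.0,"twist": 0.0}
  ]
}}

```text
t: 21.05
tool_pos: [0.5556, -0.2399, 0.2249]
tool_rot: [-180.0, -0.0, 162.8]
wrist_force: [0.4, -0.9, -0.0]
width: 0.601
```

Run:
```python
from h import *
np.set_printoptions(precision=4,suppress=True)
p=manip.get_image("wrist"); save(p,"w20.png"); W=cloud(p)[...,:3]; s=manip.observe(); print(s["wrist_force"],s["tool_pos"],s["t"])
S=W.reshape(-1,3); r=np.hypot(S[:,0]-.505,S[:,1]+.2397)
for lo,hi,rr in[(.1,.15,.02),(.06,.09,.045),(.03,.056,.07)]:
    q=S[(S[:,2]>lo)&(S[:,2]<hi)&(r<rr)]
    if len(q):
        A=np.c_[q[:,:2],np.ones(len(q))]; print(len(q),np.median(q[:,2]),cv2.minEnclosingCircle((q[:,:2]*1000).astype(np.float32)),np.percentile(q[:,2],[2,98]))
p=manip.get_image("scene"); save(p,"s1.png")
```

```text
[ 0.397  -0.0035 -0.3143] [ 0.5551 -0.2399  0.2244] 21.1
1110 0.1203670843188931 ((505.2842102050781, -239.64779663085938), 14.916461944580078) [0.1079 0.1217]
4216 0.07209321581101524 ((505.1894226074219, -239.9992218017578), 39.88214111328125) [0.0703 0.0765]
5523 0.04475364492972855 ((505.00543212890625, -239.75567626953125), 69.95603942871094) [0.0374 0.0477]
```

View pics/w20.png

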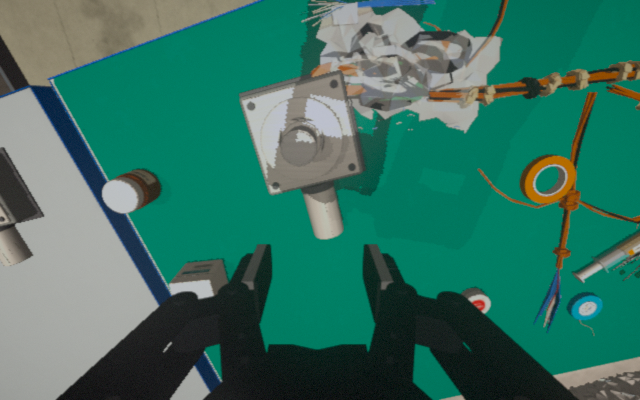

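View pics/s1.png

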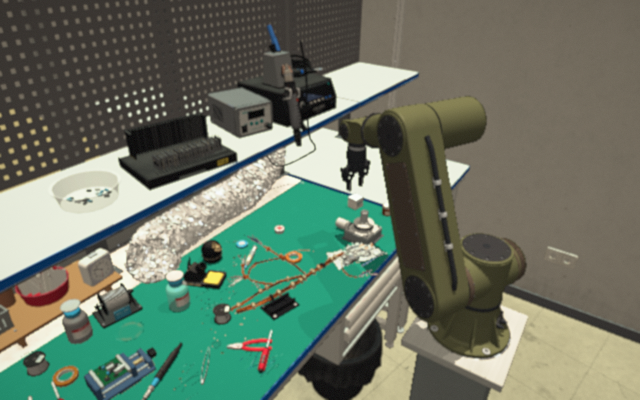

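Run:
```python
from station import manip
print(manip.sign_off())
```

```text
the job is handed in; nothing more can be done
None
```

The pulley is fitted on the larger drive unit's spindle, fully down on the collar and released. I handed in at about 21 s of the 72 s allowed.

**What I did**
- **Out of the stand:** I gripped the hub and lifted the pulley clear of the slot. I tipped it against the stand's walls; twice the rim slipped over a wall edge, leaving it about 38° up from level.
- **Laid flat:** Pressing and dragging it on the bench turned it no further. I set its lower rim on the bare bench and let go, and it toppled the rest of the way onto its underside. So it was let fall for the last part, not lowered. The picture showed it flat with the hub up, and depth put the hub top at 70 mm.
- **Fitted:** I gripped the hub again from above. Depth showed the splines at about -17° and the slots at about -14°, so I turned the pulley about 3° before lowering it. The slots went straight over the splines, so it never rested on them and I did not need to search by turning under pressure. It met the collar at about 9 N.

**Last checks**
- **Seating:** The hub top is at 120.4 mm and the disc face at 72.1 mm, against 120 and 72 mm expected. The hub centre is within about 0.3 mm of the measured spindle position.
- **Gripper:** It is open, clear of everything, and reads no force.
- **Which unit:** I took the unit near (0.505, -0.240) as the larger. It is about 24 px wide in the top view, against about 18 px for the other. My own fit gave its top as 110 x 115 mm rather than the stated 124 mm, with some edges filtered out. Its 45 mm height, the spline reach and the fit all agree.
- **Other things on the bench:** They look undisturbed in the last pictures; I did not measure them.

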